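# Fit the spacers and the hand crank on a lathe feed gearbox

### The arm

A 6-joint arm with a two-finger parallel gripper is mounted at the origin on the work surface. World frame = base frame: x ahead of the robot, y to its left, z up, the work surface at z = 0. Lengths are in m, angles in degrees, forces in N, time in s.
With the tool pointing down it reaches from about 0.35 to 0.875 m from the base axis. Payload 4.2 kg.
Tool frame: the origin (TCP) lies at the very end of the fingers, on their centre line; the grasp point (between the pads) lies behind it (r.grip_point_offset is the z of the grasp point in the tool frame, in m); z points along the fingers, y is the direction in which the jaws open and shut (so a half turn about z gives the same grasp; the last joint's range is limited). The gripper opens to 87 mm and grips with 3 to 60 N. Pads are 19 mm wide; open, the fingers measure 117 mm over their backs; the gripper's body (75 mm by 190 mm) begins 51 mm behind the grasp point.
Start: joints at [-52.334, 22.042, 0.453, 0, -68.411, -14.817], TCP at [0.243, -0.576, 0.183] pointing down, gripper open.
Joint ranges: [-179.83, 179.83], [-69.29, 118.12], [-61.27, 80.66], [-181.25, 117.63], [-171.15, -9.14], [-177.46, 177.46]. Speed limits (degrees/s): [159.86, 159.86, 180, 180, 180, 180].

### API

Orientations are given as a 3x3 rotation matrix whose columns are the frame's x, y, z axes.
In Python, from station import r, capture, workorder gives the robot as it stands. The module is installed in compiled form; this text tells all that it offers.
- The arm moves only by the shell command python3 -m crank 'ROWS'. ROWS is JSON, a list of rows, each an object with "delta_rot": the turn, a rotation vector about the tool's x, y, z in rad, a list of three; "linear": the shift along the tool's x, y, z in m, a list of three; "gripper": the opening in per cent of the stroke, from 0 (shut) to 100 (fully open). A call has 1 to 10 rows; each row shifts and turns the commanded pose from where the row before left it, along the tool's axes as they then stand; what a row does not reach is not made up. A row lasts 1/8 s, in which the tool goes at most 62.5 mm and 10.7 degrees, less where a joint would pass 70% of its speed; a pose out of reach is approached as far as the arm can. A call is refused whole if a number of a shift passes 0.0625 or a number of a turn 0.188, either way. A call with a gripper value outside its range is refused whole. The fingers move at their own pace and stop on an object; the grip force is fixed at half the most. Time passes only in rows, so rows that do not move let the fingers close. It gives the time, the measured TCP pose, the force and the opening at its end, in the units of the state.
- r.sense(): the state, without advancing time (a new reading comes with each control period).
- capture(name): name is "scene" or "top" or "wrist"; returns a dict with "img" (400x640x3 uint8, blue, green, red), "fx", "fy", "cx", "cy" (pixels), "world_from_camera" (4x4, takes a point from camera to world coordinates). Camera axes: x right, y down, z forward; pixel columns grow to the right and rows downward; lengths in m; the calibration is good to about 2 mm. A picture is of the moment at which its call begins. There is no depth.
- workorder.finish_job(): hands the job in, once; it reports no verdict.
The state is a dict: "time_s": time; "joints": joint angles; "joint_velocities": joint speeds; "effort": joint torques, N m; "tcp_pos": TCP position; "ee_rot": TCP orientation; "wrist_force": force on the tool from outside, world axes, zero at the start; "moment": the same for the moment, N m; "gripper_width": opening from 0.0 (shut) to 1.0 (fully open).
Only numpy, scipy, OpenCV 4.12 (cv2) and the standard library are available. Lean on these libraries where they do the work, as an engineer would, in place of code of your own. Each camera call takes 0.05 s, during which the arm holds its last target.

### The job

Drop the brass and the steel spacer rings (either one first) over the gearbox's splined shaft into its collar, so that they lie flat as one column. Then turn the crank lever so that its bore matches the splines and its knob end points to the side with the red dot, and slide it fully home, flat on the rings, knob up. Let go of it and leave the jar, wrench and copper bowl where they are.

Things in the scene. Friction and masses are not known exactly. Their poses are not given: they have to be found in the camera images.
- gearbox: Fixed green gearbox, 140 mm square with a 156 mm foot flange, top face 75 mm above the table; origin at the centre of its underside, z up, x toward the red dot (18 mm wide, on the top face 56 mm from the centre; a red stripe marks the same side). The splined shaft and its collar stand upright at the centre.
- shaft_foot (a point): On the steel shaft's axis at the gearbox's top face, which is the collar's floor; axes as the gearbox. Shaft: 22 mm core, six straight keys 60 degrees apart (one along +x), 5.5 mm wide, 32 mm across the tips, up to 64 mm above this point, then 5 mm of slimmer keys (3 mm wide, 28 mm across); tapered tip end 75 mm above this point.
- collar_rim (a point): Centre of the mouth of the steel collar tube round the shaft, 35 mm above shaft_foot. Bore 64 mm, outside 82 mm; the top 6 mm of the bore flares to 72 mm.
- ring_brass_center (a point): Centre (half-way up) of the loose brass spacer ring, lying flat: outside 60 mm, hole 38 mm, 20 mm thick, 0.22 kg, z its axis. Seated in the collar its centre is 10 mm (lower) or 30 mm (upper) above shaft_foot; the upper one stands 5 mm proud of the rim.
- ring_steel_center (a point): Centre (half-way up) of the loose steel spacer ring, same sizes as the brass one.
- lever_hub (a point): Centre (half-way up, on the bore's axis) of the lever's steel hub: 48 mm square, 34 mm high, bored through with a matching six-groove spline, about 1.5 mm loose on each flank, one groove along the arm. x points along the arm to the knob, z is the knob's upward side. The hub's +y and -y sides are free flats to grip. Fully home on both rings, this point is 57 mm above shaft_foot.
- lever_knob (a point): Middle of the black upright knob (26 mm thick, 44 mm high) at the lever's end, 125 mm along the arm from the bore's axis and 29 mm above lever_hub; below it an aluminium boss 28 mm wide reaches down level with the hub's underside.
- lever: The crank lever, about 0.45 kg, lying flat on the table at the start, knob up; origin on the bore's axis at the hub's underside, axes as lever_hub. A flat aluminium arm (22 mm wide, from 9 to 21 mm above the hub's underside) leaves the hub's +x face.
- ring_brass: The brass ring; origin at the centre of its underside.
- ring_steel: The steel ring; origin at the centre of its underside.
- jar: Bystander: closed jar, 60 mm wide, 75 mm high; origin at the centre of its underside. Its place is sometimes where a ring might be.
- wrench: Bystander: steel wrench lying flat beyond the work, origin under its middle, x along it.
- bowl: Bystander: copper bowl, 120 mm wide, 50 mm high, beyond the gearbox; origin at the centre of its underside.
There are look-alikes about, which are no part of the job. What is shaped like the ring_brass but purple is not meant.

How it is judged:
By the outcome, as a careful person would: the job done as asked, in the order asked, and still so for the second after the job is handed in, with the robot touching nothing.
It also fails if it takes over 72 s, if anything falls off the work surface, if the arm or the gripper's body presses on something with over 40 N, if the wrist force passes 120 N, or if a joint passes its speed limit or range.

## Working session

There is one attempt and no reset: what is moved stays moved. The work goes in short steps, Python scripts to look and compute and a shell command to move; the robot and the scene stay as the last step left them, time stands still between calls to the robot, and variables do not carry over. Pictures are saved under pics/ and viewed, and the job is handed in when it is done.

```bash
mkdir -p pics; python3 - <<'E'
from station import r,capture
import cv2,numpy as np
np.set_printoptions(precision=4,suppress=True)
for n in ("scene","top","wrist"):
    c=capture(n); cv2.imwrite(f"pics/{n}0.png",c["img"]); print(n,c["fx"],c["fy"],c["cx"],c["cy"]);print(np.array(c["world_from_camera"]))
s=r.sense();print(s);print(r.grip_point_offset)
E
```

```text
scene 508.89621868413593 508.89621868413593 326.00520480449205 202.54213400230935
[[ 0.096   0.6149 -0.7827  1.6807]
 [ 0.9953 -0.0491  0.0835 -0.0437]
 [ 0.0129 -0.7871 -0.6167  0.9608]
 [ 0.      0.      0.      1.    ]]
top 493.42709196197166 493.42709196197166 317.09362814355757 200.55239266390663
[[ 0.0192 -0.9822  0.1868  0.3187]
 [-0.9998 -0.0171  0.0127  0.0592]
 [-0.0093 -0.187  -0.9823  1.43  ]
 [ 0.      0.      0.      1.    ]]
wrist 328.10669869716077 328.10669869716077 315.7664797783646 197.3695891530818
[[-0.3881  0.8889  0.2435  0.1767]
 [ 0.9216  0.3739  0.1042 -0.6044]
 [ 0.0016  0.2649 -0.9643  0.3828]
 [ 0.      0.      0.      1.    ]]
{'time_s': 0.15, 'joints': array([-52.3352,  22.0809,   0.3964,  -0.0197, -68.41  , -14.8178]), 'joint_velocities': array([ 0.0452, -0.162 ,  0.256 ,  0.1041,  0.0225,  0.055 ]), 'effort': array([ -0.0013, -39.1053,  18.7587,   4.2224,   0.0124,  -0.0001]), 'tcp_pos': array([ 0.2425, -0.5755,  0.1821]), 'ee_rot': array([[-0.9216, -0.3882, -0.0008],
       [-0.3882,  0.9216,  0.0015],
       [ 0.0001,  0.0017, -1.    ]]), 'wrist_force': array([-0.1715, -0.2387, -0.4537]), 'moment': array([-0.0247, -0.0109, -0.004 ]), 'gripper_width': 1.0021558642256116}
-0.0187
```

View pics/scene0.png

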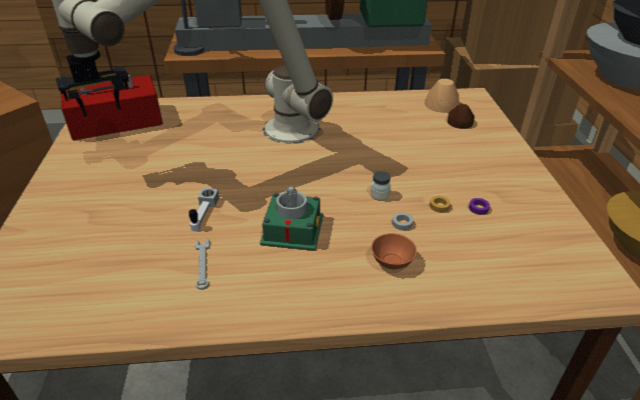

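View pics/top0.png

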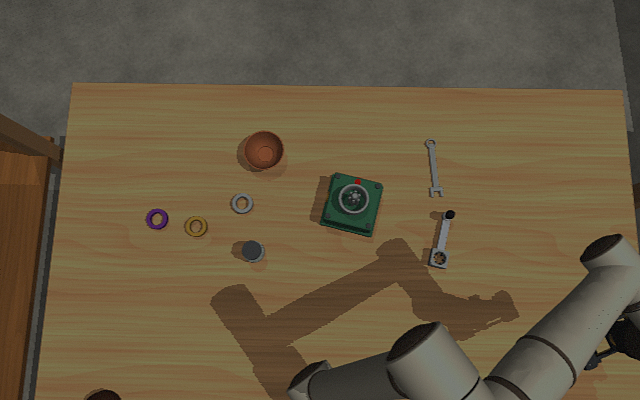

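View pics/wrist0.png

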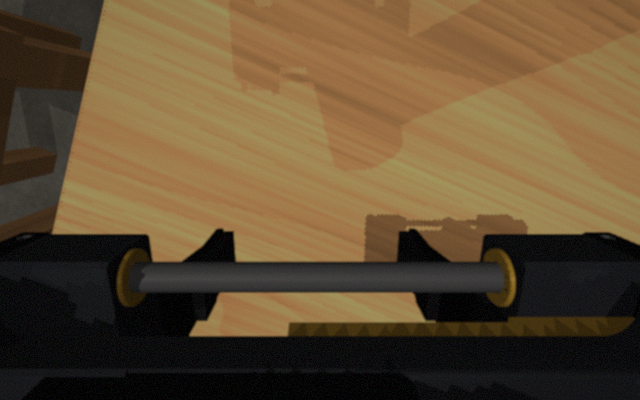

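The pictures show, top then scene pixels:
- **Brass ring candidates:** gold ring at top (196,226), scene (440,203). Its purple look-alike is at top (157,219), scene (480,206).
- **Steel ring:** grey at top (242,203), scene (402,221). The jar is at top (253,250).
- **Lever:** hub at top (439,258), knob (449,214). The wrench is at (433,168).
- **Gearbox:** centre about (352,200), red dot (358,181).

By the description I choose the gold ring, the grey ring and the crank. Next I check them in close crops.

```bash
python3 - <<'E'
import cv2
i=cv2.imread("pics/top0.png")
a=cv2.resize(i[180:270,130:290],None,fx=5,fy=5,interpolation=cv2.INTER_CUBIC);cv2.imwrite("pics/c_rings.png",a)
a=cv2.resize(i[165:275,310:470],None,fx=5,fy=5,interpolation=cv2.INTER_CUBIC);cv2.imwrite("pics/c_gear.png",a)
E
```

```text
(no output)
```

View pics/c_rings.png

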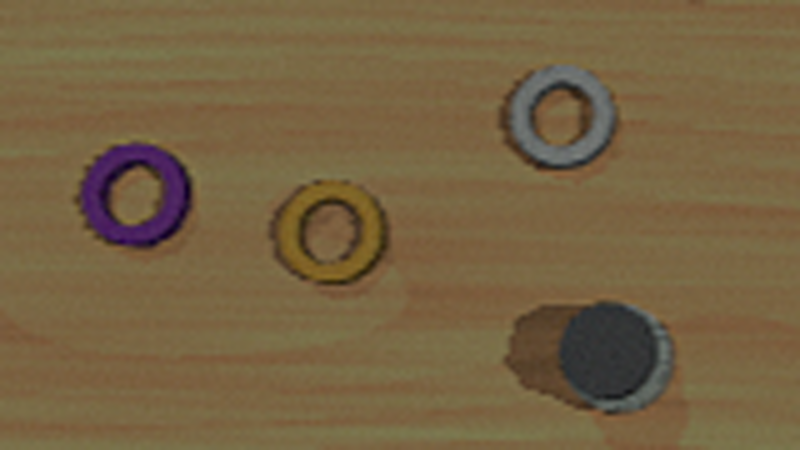

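View pics/c_gear.png

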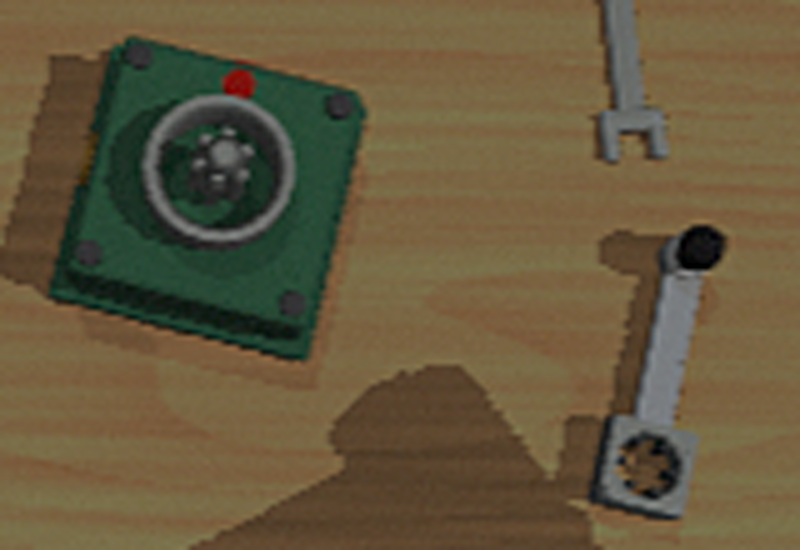

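```bash
cat > h.py <<'E'
import numpy as np,cv2
from station import r,capture
np.set_printoptions(precision=4,suppress=True)
def px(c,u,v,z):
    T=np.array(c["world_from_camera"]);d=T[:3,:3]@np.array([(u-c["cx"])/c["fx"],(v-c["cy"])/c["fy"],1]);o=T[:3,3]
    return o+d*(z-o[2])/d[2]
def proj(c,p):
    T=np.linalg.inv(np.array(c["world_from_camera"]));q=T[:3,:3]@np.array(p)+T[:3,3]
    return np.array([c["fx"]*q[0]/q[2]+c["cx"],c["fy"]*q[1]/q[2]+c["cy"]])
def delta(p,yaw=None):
    """linear (tool axes) to get TCP to p; and yaw: world angle of tool y (jaw) axis"""
    s=r.sense();R=s["ee_rot"];print("lin tool",R.T@(np.array(p)-s["tcp_pos"]),"tcp",s["tcp_pos"])
    print("jaw ang",np.degrees(np.arctan2(R[1,1],R[0,1])),"tilt",R[:,2],"F",s["wrist_force"],"g",s["gripper_width"],"t",s["time_s"])
    if yaw is not None:
        y=np.radians(yaw);yv=np.array([np.cos(y),np.sin(y),0]);z=np.array([0,0,-1.]);Rt=np.c_[np.cross(yv,z),yv,z]
        from scipy.spatial.transform import Rotation as Ro
        print("rotvec",Ro.from_matrix(R.T@Rt).as_rotvec(), "lin in target axes",Rt.T@(np.array(p)-s["tcp_pos"]))
E
python3 - <<'E'
from h import *
c=capture("top")
f=lambda u,v,x0,y0,z:px(c,(u+.5)/5-.5+x0,(v+.5)/5-.5+y0,z)
print("brass",f(331,231,130,180,.02));print("steel",f(561,116,130,180,.02))
g=lambda u,v,z:f(u,v,310,165,z)
rim=g(219.5,168.5,.11);dot=g(239,84,.075);print("rim",rim,"dot",dot)
b=[g(*q,.078) for q in [(138,55),(340,106),(88,252),(291,302)]];print(np.array(b),np.mean(b,0))
for a,e in[(2,0),(3,1)]:
  d=b[a]-b[e];print(np.degrees(np.arctan2(-d[1],-d[0])))
for a,e in[(0,1),(2,3)]:
  d=b[a]-b[e];print(np.degrees(np.arctan2(d[1],d[0]))-90)
d=dot-np.mean(b,0);print("dotang",np.degrees(np.arctan2(d[1],d[0])),np.hypot(*d[:2]))
h=g(648,466,.034);k=g(700,247,.068);d=k-h;print("hub",h,"knob",k,np.hypot(*d[:2]),np.degrees(np.arctan2(d[1],d[0])))
delta([h[0],h[1],.2])
E
```

```text
brass [0.5066 0.4262 0.02  ]
steel [0.5764 0.2964 0.02  ]
rim [ 0.5777 -0.0228  0.11  ] dot [ 0.6332 -0.0357  0.075 ]
[[ 0.6483  0.0214  0.078 ]
 [ 0.6208 -0.0921  0.078 ]
 [ 0.5355  0.0478  0.078 ]
 [ 0.5096 -0.0647  0.078 ]] [ 0.5786 -0.0219  0.078 ]
-13.186703642224087
-13.85000511250856
-13.603543061237602
-12.997862475033472
dotang -14.186089774122797 0.05638127941552585
hub [ 0.4263 -0.2692  0.034 ] knob [ 0.546  -0.2934  0.068 ] 0.12206503658594942 -11.444139322669407
lin tool [-0.2883  0.211  -0.0175] tcp [ 0.2425 -0.5756  0.1823]
jaw ang 112.84350836152537 tilt [-0.0006  0.0012 -1.    ] F [ 0.271  -0.3345  0.4324] g 0.9985922626134909 t 0.2
```

Checks agree: dot radius 56.4 mm (56 given) and hub to knob 122 mm (125 given). The gearbox is at about (0.578,-0.022) with yaw -13.5°. The crop confirms gold is brass and grey is steel. I'll take the steel ring first.

```bash
python3 -m crank '[{"delta_rot":[0,0,0.156],"linear":[0,0,-0.008],"gripper":100},{"delta_rot":[0,0,0.156],"linear":[0,0,-0.008],"gripper":100},{"delta_rot":[0,0,0.156],"linear":[0,0,-0.008],"gripper":100},{"delta_rot":[0,0,0.156],"linear":[0,0,-0.008],"gripper":100}]'
python3 - <<'E'
from h import *
delta([.5764,.2964,.2],77)
E
```

```text
time_s: 0.7
tcp_pos: [0.2426, -0.5757, 0.2149]
ee_rot: [[-0.974, 0.228, -0.0], [0.228, 0.974, 0.001], [0.0, 0.001, -1.0]]
wrist_force: [0.3, 0.4, 0.5]
gripper_width: 1.002
lin tool [-0.1258  0.9253  0.0153] tcp [ 0.2426 -0.5757  0.2149]
jaw ang 76.79666222884771 tilt [-0.0002  0.0006 -1.    ] F [0.312  0.4051 0.487 ] g 1.0017907782687663 t 0.7
rotvec [ 0.0005 -0.0004 -0.0035] lin in target axes [-0.129   0.9249  0.0149]
```

```bash
python3 -m crank '[{"delta_rot":[0,0,0],"linear":[-0.0085,0.061,0],"gripper":100},{"delta_rot":[0,0,0],"linear":[-0.0085,0.061,0],"gripper":100},{"delta_rot":[0,0,0],"linear":[-0.0085,0.061,0],"gripper":100},{"delta_rot":[0,0,0],"linear":[-0.0085,0.061,0],"gripper":100},{"delta_rot":[0,0,0],"linear":[-0.0085,0.061,0],"gripper":100},{"delta_rot":[0,0,0],"linear":[-0.0085,0.061,0],"gripper":100},{"delta_rot":[0,0,0],"linear":[-0.0085,0.061,0],"gripper":100},{"delta_rot":[0,0,0],"linear":[-0.0085,0.061,0],"gripper":100},{"delta_rot":[0,0,0],"linear":[-0.0085,0.061,0],"gripper":100},{"delta_rot":[0,0,0],"linear":[-0.0085,0.061,0],"gripper":100}]'
python3 - <<'E'
from h import *
delta([.5764,.2964,.13],77)
E
```

```text
time_s: 1.95
tcp_pos: [0.462, 0.0018, 0.2152]
ee_rot: [[-0.975, 0.223, 0.001], [0.223, 0.975, 0.0], [-0.001, 0.0, -1.0]]
wrist_force: [1.5, -1.0, 0.6]
gripper_width: 1.003
lin tool [-0.0458  0.3127  0.0853] tcp [0.462  0.0018 0.2152]
jaw ang 77.1273395805375 tilt [ 0.0007  0.0002 -1.    ] F [ 1.5285 -0.9908  0.5782] g 1.0025325243693881 t 1.95
rotvec [0.0003 0.0007 0.0022] lin in target axes [-0.0452  0.3128  0.0852]
```

```bash
python3 -m crank '[{"delta_rot":[0,0,0],"linear":[-0.009,0.0625,0.01],"gripper":100},{"delta_rot":[0,0,0],"linear":[-0.009,0.0625,0.01],"gripper":100},{"delta_rot":[0,0,0],"linear":[-0.009,0.0625,0.01],"gripper":100},{"delta_rot":[0,0,0],"linear":[-0.009,0.0625,0.015],"gripper":100},{"delta_rot":[0,0,0],"linear":[-0.0095,0.062,0.02],"gripper":100},{"delta_rot":[0,0,0],"linear":[0,0,0],"gripper":100}]'
python3 - <<'E'
from h import *
c=capture("wrist");cv2.imwrite("pics/w1.png",c["img"]);c=capture("top");cv2.imwrite("pics/t1.png",c["img"])
delta([.5764,.2964,.012],77)
E
```

```text
time_s: 2.7
tcp_pos: [0.5718, 0.2874, 0.148]
ee_rot: [[-0.975, 0.22, -0.005], [0.22, 0.975, -0.003], [0.004, -0.004, -1.0]]
wrist_force: [-1.0, -0.5, -0.6]
gripper_width: 0.998
lin tool [-0.002   0.0126  0.139 ] tcp [0.5719 0.2848 0.151 ]
jaw ang 77.15089232716865 tilt [-0.0017 -0.0015 -1.    ] F [-0.6283  0.0646  0.6295] g 0.9998404542365583 t 2.8
rotvec [-0.0019 -0.0013  0.0026] lin in target axes [-0.0018  0.0123  0.139 ]
```

View pics/w1.png

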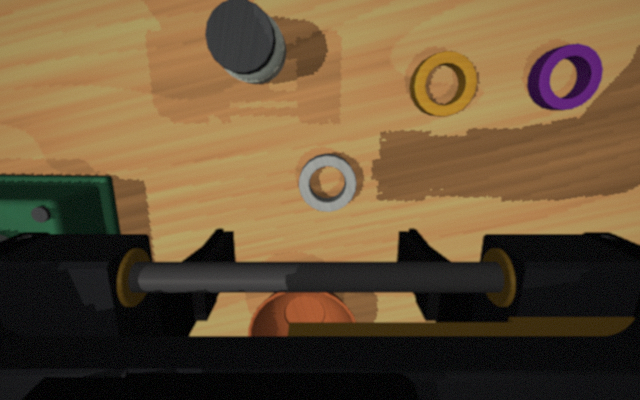

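```bash
python3 - <<'E'
from h import *
c=capture("wrist");i=c["img"];cv2.imwrite("pics/w2.png",cv2.resize(i[30:230,280:620],None,fx=2.3,fy=2.3,interpolation=cv2.INTER_CUBIC))
print(np.array(c["world_from_camera"]))
hsv=cv2.cvtColor(i,cv2.COLOR_BGR2HSV)
m=((hsv[...,1]<60)&(hsv[...,2]>110)).astype(np.uint8);m[:145]=0;m[222:]=0;m[:,:290]=0;m[:,365:]=0
cs,_=cv2.findContours(m,cv2.RETR_EXTERNAL,cv2.CHAIN_APPROX_NONE);k=max(cs,key=cv2.contourArea);e=cv2.fitEllipse(cv2.convexHull(k));print(e,px(c,*e[0],.02))
print(px(c,328,181,.02), "brass",px(c,444,83,.02))
delta([.5764,.2964,.012],77)
E
```

```text
[[ 0.2225  0.9405  0.2568  0.5024]
 [ 0.9749 -0.2141 -0.0607  0.3006]
 [-0.0022  0.2639 -0.9646  0.3519]
 [ 0.      0.      0.      1.    ]]
((329.18701171875, 181.64659118652344), (54.826202392578125, 56.87375259399414), 88.91939544677734) [0.5774 0.297  0.02  ]
[0.5765 0.2959 0.02  ] brass [0.5074 0.4245 0.02  ]
lin tool [-0.0015  0.013   0.1401] tcp [0.572  0.2841 0.1521]
jaw ang 77.09940292459846 tilt [-0.0004 -0.0006 -1.    ] F [ 0.2991 -0.3686 -0.5878] g 1.0002921222312953 t 2.85
rotvec [-0.0007 -0.0003  0.0017] lin in target axes [-0.0015  0.0129  0.1401]
```

View pics/w2.png

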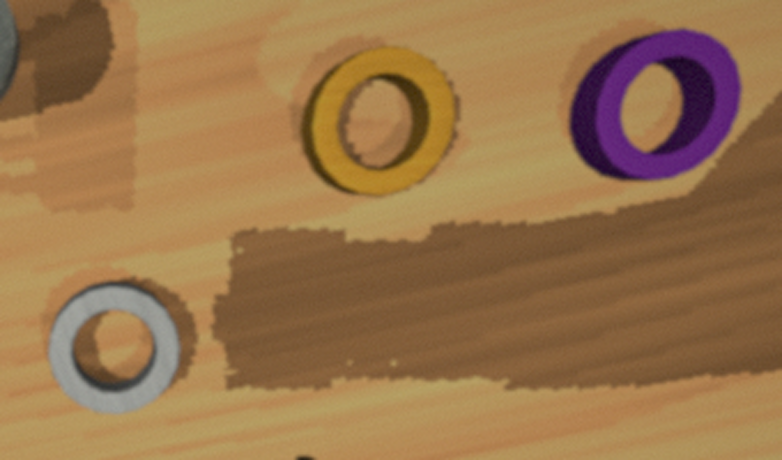

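```bash
python3 -m crank '[{"delta_rot":[0,0,0],"linear":[-0.0015,0.0125,0.04],"gripper":100},{"delta_rot":[0,0,0],"linear":[0,0,0.04],"gripper":100},{"delta_rot":[0,0,0],"linear":[0,0,0.03],"gripper":100},{"delta_rot":[0,0,0],"linear":[0,0,0.01],"gripper":100},{"delta_rot":[0,0,0],"linear":[0,0,0],"gripper":100}]'
python3 - <<'E'
from h import *
delta([.5768,.2966,.012],77)
E
```

```text
time_s: 3.48
tcp_pos: [0.5769, 0.2958, 0.0332]
ee_rot: [[-0.975, 0.224, 0.001], [0.224, 0.975, 0.0], [-0.001, 0.001, -1.0]]
wrist_force: [-0.3, 1.2, 1.2]
gripper_width: 1.003
lin tool [0.0003 0.0007 0.0212] tcp [0.5769 0.2958 0.0332]
jaw ang 77.063347054776 tilt [ 0.0009  0.0003 -1.    ] F [-0.2537  1.2368  1.1943] g 1.0025826891453593 t 3.475
rotvec [0.0005 0.0008 0.0011] lin in target axes [0.0003 0.0007 0.0212]
```

```bash
python3 -m crank '[{"delta_rot":[0,0,0],"linear":[0,0.0005,0.021],"gripper":100},{"delta_rot":[0,0,0],"linear":[0,0,0],"gripper":60},{"delta_rot":[0,0,0],"linear":[0,0,0],"gripper":50},{"delta_rot":[0,0,0],"linear":[0,0,0],"gripper":50},{"delta_rot":[0,0,0],"linear":[0,0,0],"gripper":50},{"delta_rot":[0,0,0],"linear":[0,0,0],"gripper":50}]'
python3 - <<'E'
from h import *
delta([.5768,.2966,.012],77)
E
```

```text
time_s: 4.22
tcp_pos: [0.5767, 0.297, 0.0115]
ee_rot: [[-0.975, 0.223, 0.0], [0.223, 0.975, 0.0], [-0.0, 0.0, -1.0]]
wrist_force: [-0.2, -0.2, -0.7]
gripper_width: 0.541
lin tool [-0.0002 -0.0004 -0.0005] tcp [0.5767 0.297  0.0115]
jaw ang 77.09563947094664 tilt [ 0.0003  0.0003 -1.    ] F [-0.1615 -0.1539 -0.6502] g 0.5414976273944483 t 4.225
rotvec [0.0003 0.0002 0.0017] lin in target axes [-0.0002 -0.0004 -0.0005]
```

```bash
python3 - <<'E'
from h import *
c=capture("wrist");cv2.imwrite("pics/w3.png",c["img"])
c=capture("scene");cv2.imwrite("pics/s3.png",cv2.resize(c["img"][170:270,350:510],None,fx=5,fy=5,interpolation=cv2.INTER_CUBIC))
E
```

```text
(no output)
```

View pics/w3.png

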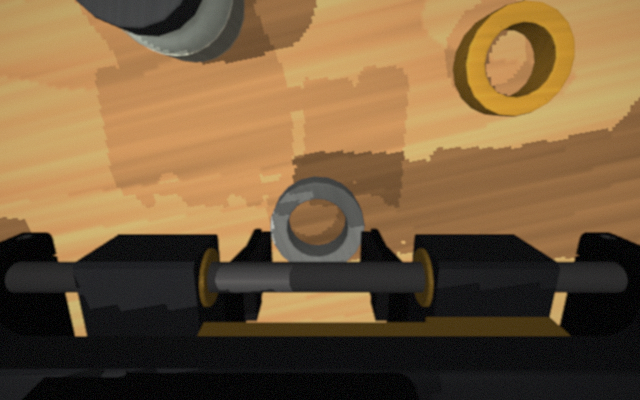

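View pics/s3.png

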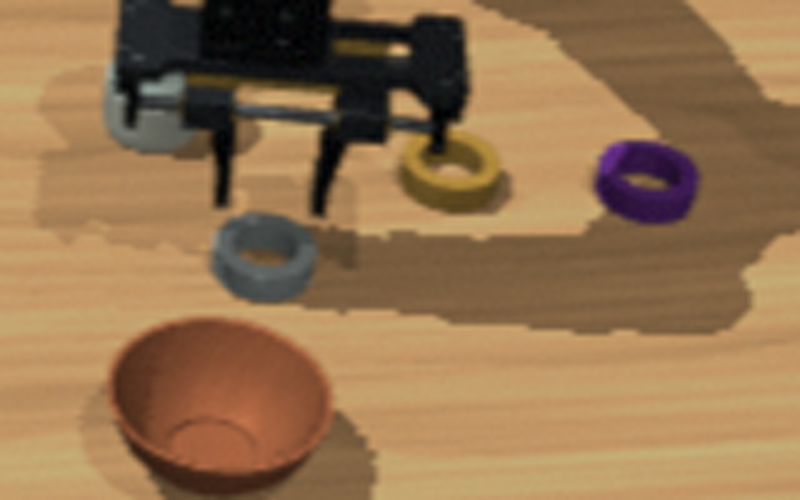

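```bash
python3 - <<'E'
from h import *
c=capture("scene");cv2.imwrite("pics/s4.png",cv2.resize(c["img"][100:260,340:500],None,fx=3.7,fy=3.7,interpolation=cv2.INTER_CUBIC))
print("ring scene->",px(c,402.5,218.1,.02),"init brass",px(c,440,201,.02))
s=r.sense();R=s["ee_rot"];p=s["tcp_pos"]
for y in(-.03,.03): print(proj(c,p+R@[0,y,0]))
w=capture("wrist")
for y in(-.03,0,.03): print("w",proj(w,p+R@[0,y,0]))
print(proj(w,[.5768,.2966,.02]))
print(px(w,318,221,.02),s["joints"])
E
```

```text
ring scene-> [0.577  0.2973 0.02  ] init brass [0.5066 0.428  0.02  ]
[391.6563 219.4021]
[412.4269 221.3171]
w [270.2295 221.5889]
w [316.5332 221.5906]
w [362.8404 221.5923]
[316.1193 226.705 ]
[0.5734 0.2986 0.02  ] [  41.5095   33.2237   -7.6248    0.0015  -49.151  -144.4111]
```

View pics/s4.png

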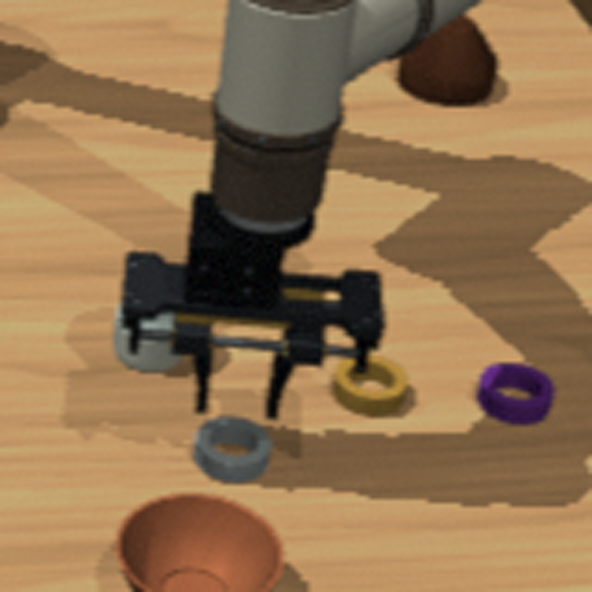

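```bash
python3 - <<'E'
from h import *
s=r.sense();print(s["gripper_width"],s["tcp_pos"],s["time_s"],s["wrist_force"])
w=capture("wrist");cv2.imwrite("pics/w5.png",cv2.resize(w["img"][160:340,200:440],None,fx=3.3,fy=3.3,interpolation=cv2.INTER_CUBIC))
c=capture("top");cv2.imwrite("pics/t5.png",cv2.resize(c["img"][160:280,170:330],None,fx=5,fy=5,interpolation=cv2.INTER_CUBIC))
R=s["ee_rot"];p=s["tcp_pos"]
for y in(-.03,.03): print(proj(c,p+R@[0,y,0]))
E
```

```text
0.5064036902090725 [0.5766 0.2969 0.0112] 4.425 [-0.8944  0.6846 -0.6175]
[251.9813 205.684 ]
[232.2705 200.843 ]
```

View pics/w5.png

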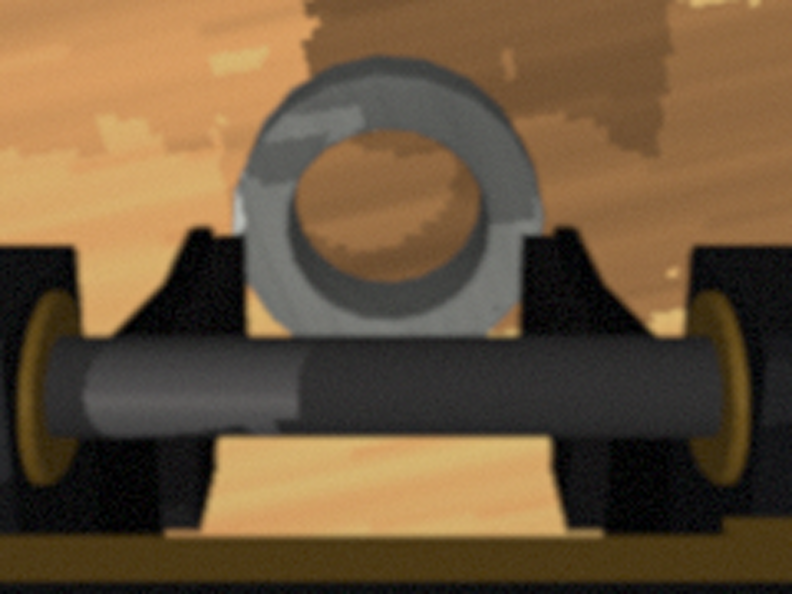

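View pics/t5.png

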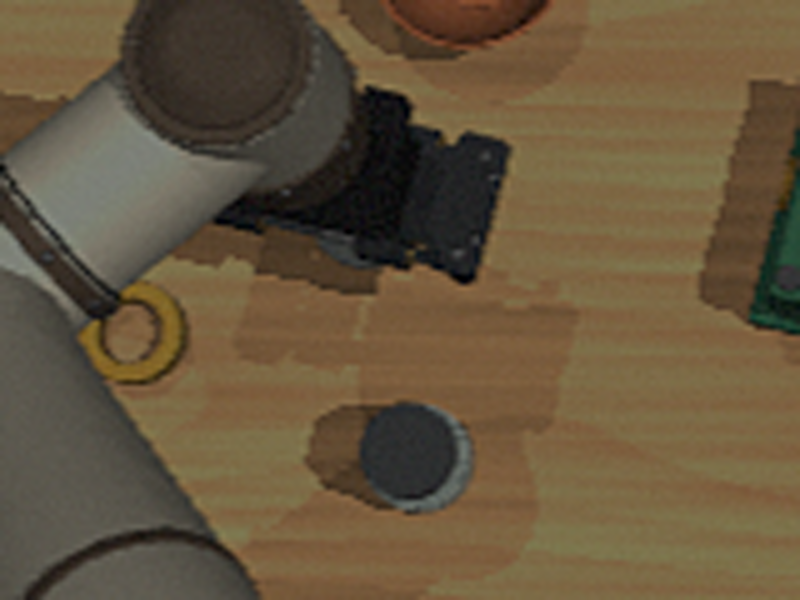

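```bash
python3 - <<'E'
from h import *
s=r.sense();R=s["ee_rot"];p=s["tcp_pos"]
def ov(name,box,k,out):
    c=capture(name);i=c["img"];x0,y0,x1,y1=box
    a=cv2.resize(i[y0:y1,x0:x1],None,fx=k,fy=k,interpolation=cv2.INTER_CUBIC)
    f=lambda P:tuple(int(v) for v in ((proj(c,P)+.5-[x0,y0])*k))
    for z,col in((.02,(0,0,255)),(0,(255,0,0))):
        for t in np.linspace(0,2*np.pi,60): cv2.circle(a,f([.5768+.03*np.cos(t),.2966+.03*np.sin(t),z]),1,col,-1)
    h=s["gripper_width"]*.0435
    for zz,col in((0,(0,255,0)),(-.02,(0,255,255)),(-.04,(255,255,0))):
        for y in(-h,h):
            for x in(-.0095,.0095): cv2.circle(a,f(p+R@[x,y,zz]),3,col,-1)
    cv2.imwrite(out,a)
ov("wrist",(200,160,440,340),3.3,"pics/o_w.png");ov("scene",(360,170,460,250),7,"pics/o_s.png")
print(s["gripper_width"])
E
```

```text
0.5039557206731267
```

View pics/o_w.png

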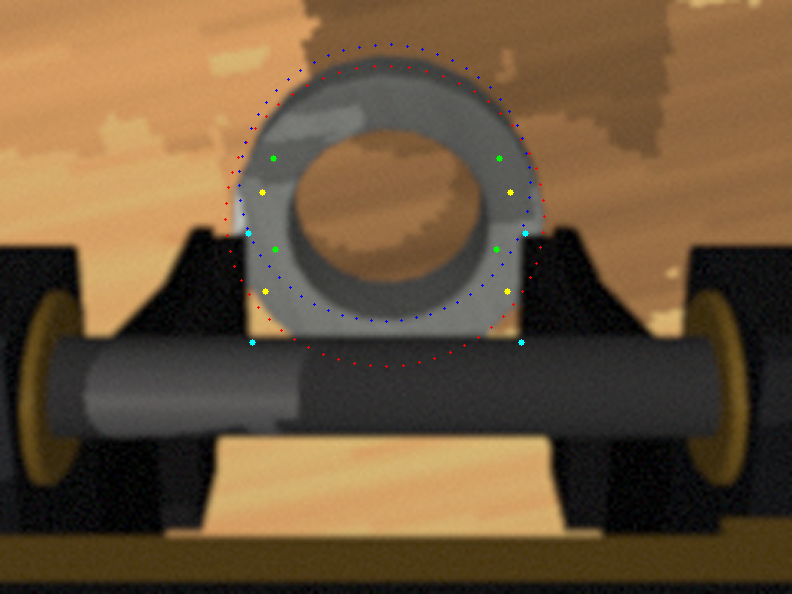

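View pics/o_s.png

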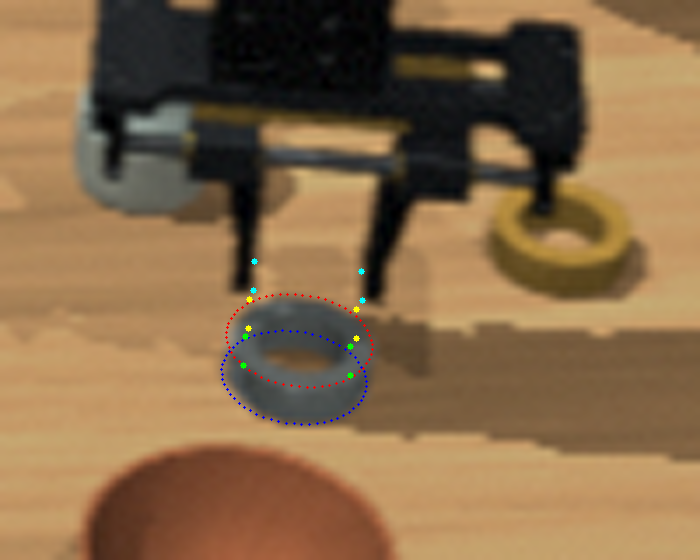

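The fingers closed on nothing. Overlaying the stated geometry on two cameras puts the fingertips (cyan marks) about 40 mm behind the reported TCP. The ring circles fit, and x and y are right. So true tip z ≈ reported z + 0.040. I'll reopen, go lower and check by image.

```bash
python3 -m crank '[{"delta_rot":[0,0,0],"linear":[0,0,0],"gripper":100},{"delta_rot":[0,0,0],"linear":[0,0,0],"gripper":100},{"delta_rot":[0,0,0],"linear":[0,0,0],"gripper":100},{"delta_rot":[0,0,0],"linear":[0,0,0],"gripper":100},{"delta_rot":[0,0,0],"linear":[0,0,0.015],"gripper":100},{"delta_rot":[0,0,0],"linear":[0,0,0.015],"gripper":100},{"delta_rot":[0,0,0],"linear":[0,0,0.007],"gripper":100},{"delta_rot":[0,0,0],"linear":[0,0,0],"gripper":100}]'
cat >> h.py <<'E'
def ov(name,box,k,out,circ=(),dz=0.0,pts=()):
    s=r.sense();R=s["ee_rot"];p=s["tcp_pos"]
    c=capture(name);i=c["img"];x0,y0,x1,y1=box
    a=cv2.resize(i[y0:y1,x0:x1],None,fx=k,fy=k,interpolation=cv2.INTER_CUBIC)
    f=lambda P:tuple(int(v) for v in ((proj(c,P)+.5-[x0,y0])*k))
    for x,y,z,rad in circ:
        for t in np.linspace(0,2*np.pi,60): cv2.circle(a,f([x+rad*np.cos(t),y+rad*np.sin(t),z]),1,(0,0,255),-1)
    h=s["gripper_width"]*.0435
    for y in(-h,h):
        for x in(-.0095,.0095): cv2.circle(a,f(p+R@[x,y,-dz]),3,(255,255,0),-1)
    for P in pts: cv2.circle(a,f(P),2,(0,255,0),-1)
    cv2.imwrite(out,a)
E
python3 - <<'E'
from h import *
ov("wrist",(160,100,460,300),2.6,"pics/o_w2.png",[(.5768,.2966,.02,.03)],.04);ov("scene",(360,170,460,250),7,"pics/o_s2.png",[(.5768,.2966,.02,.03)],.04)
delta([.5768,.2966,-.026],77)
E
```

```text
time_s: 5.62
tcp_pos: [0.5761, 0.2964, -0.0271]
ee_rot: [[-0.975, 0.223, -0.002], [0.223, 0.975, -0.002], [0.001, -0.002, -1.0]]
wrist_force: [0.5, -0.6, 0.3]
gripper_width: 1.002
lin tool [-0.0001 -0.0004  0.0002] tcp [ 0.5768  0.297  -0.0258]
jaw ang 77.10831467799515 tilt [ 0.0003  0.     -1.    ] F [-0.015   0.5529  1.1856] g 0.999091150720251 t 5.725
rotvec [0.0001 0.0003 0.0019] lin in target axes [-0.0001 -0.0004  0.0002]
```

View pics/o_w2.png

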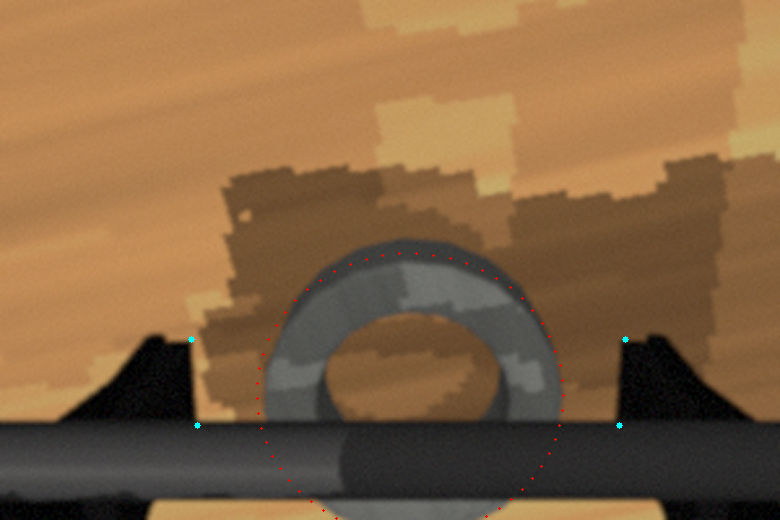

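View pics/o_s2.png

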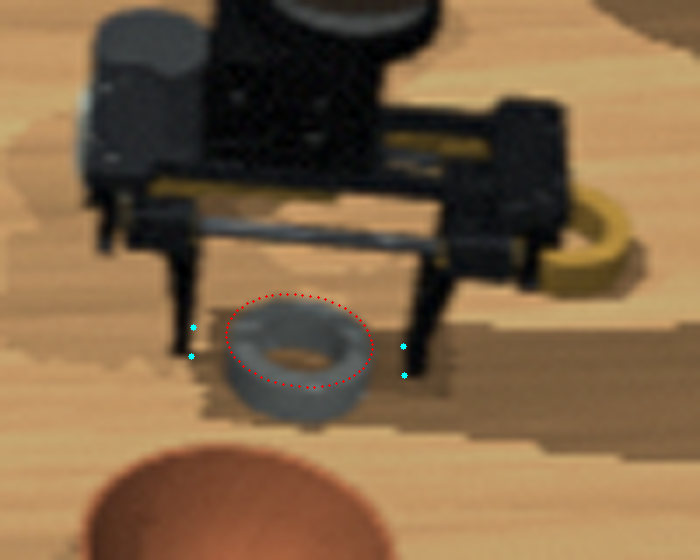

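```bash
python3 -m crank '[{"delta_rot":[0,0,0],"linear":[0,0,0.003],"gripper":60},{"delta_rot":[0,0,0],"linear":[0,0,0],"gripper":50},{"delta_rot":[0,0,0],"linear":[0,0,0],"gripper":50},{"delta_rot":[0,0,0],"linear":[0,0,0],"gripper":50},{"delta_rot":[0,0,0],"linear":[0,0,0],"gripper":50}]'
```

```text
time_s: 6.35
tcp_pos: [0.5768, 0.2971, -0.0286]
ee_rot: [[-0.975, 0.223, 0.0], [0.223, 0.975, 0.0], [-0.0, 0.0, -1.0]]
wrist_force: [-0.4, 0.9, 0.2]
gripper_width: 0.684
```

```bash
python3 -m crank '[{"delta_rot":[0,0,0],"linear":[0,0,-0.02],"gripper":50},{"delta_rot":[0,0,0],"linear":[0,0,-0.05],"gripper":50},{"delta_rot":[0,0,0],"linear":[-0.01,-0.035,-0.05],"gripper":50},{"delta_rot":[0,0,0],"linear":[-0.0125,-0.055,-0.05],"gripper":50},{"delta_rot":[0,0,0],"linear":[-0.0125,-0.055,0],"gripper":50},{"delta_rot":[0,0,0],"linear":[-0.0125,-0.055,0],"gripper":50},{"delta_rot":[0,0,0],"linear":[-0.0125,-0.055,0],"gripper":50},{"delta_rot":[0,0,0],"linear":[-0.01,-0.035,0],"gripper":50},{"delta_rot":[0,0,0],"linear":[0,0,0],"gripper":50}]'
python3 - <<'E'
from h import *
delta([.578,-.0225,.10],77)
E
```

```text
time_s: 7.48
tcp_pos: [0.5792, 0.0057, 0.1321]
ee_rot: [[-0.974, 0.227, -0.002], [0.227, 0.974, -0.0], [0.002, -0.0, -1.0]]
wrist_force: [-0.0, 0.7, -1.3]
gripper_width: 0.684
lin tool [-0.0053 -0.0278  0.0321] tcp [0.5792 0.0057 0.1321]
jaw ang 76.85594705921818 tilt [-0.0016 -0.0001 -1.    ] F [-0.0237  0.6692 -1.253 ] g 0.6836721300598466 t 7.475
rotvec [-0.0005 -0.0015 -0.0025] lin in target axes [-0.0052 -0.0278  0.0321]
```

```bash
python3 -m crank '[{"delta_rot":[0,0,0],"linear":[-0.005,-0.027,0],"gripper":50},{"delta_rot":[0,0,0],"linear":[0,0,0],"gripper":50},{"delta_rot":[0,0,0],"linear":[0,0,0],"gripper":50}]'
python3 - <<'E'
from h import *
p=r.sense()["tcp_pos"];print(p)
C=[(.578,-.0225,.11,.041),(.578,-.0225,.15,.008),(p[0],p[1],p[2]+.048,.03),(p[0],p[1],p[2]+.028,.03)]
ov("wrist",(160,100,460,300),2.6,"pics/o_w3.png",C,.04);ov("scene",(250,120,350,250),5,"pics/o_s3.png",C,.04)
ov("top",(300,140,410,240),6,"pics/o_t3.png",C,.04)
delta([.578,-.0225,.10],77)
E
```

```text
time_s: 7.85
tcp_pos: [0.5788, -0.0184, 0.1324]
ee_rot: [[-0.975, 0.223, -0.0], [0.223, 0.975, 0.0], [0.0, 0.0, -1.0]]
wrist_force: [-0.6, 1.0, -1.4]
gripper_width: 0.677
[ 0.5788 -0.0184  0.1324]
lin tool [ 0.     -0.0043  0.0325] tcp [ 0.579  -0.0183  0.1325]
jaw ang 77.16298362583206 tilt [-0.0001  0.0001 -1.    ] F [-0.3743  0.1775 -1.8737] g 0.6792171472548212 t 8.0
rotvec [ 0.0001 -0.0002  0.0028] lin in target axes [ 0.     -0.0043  0.0325]
```

View pics/o_w3.png

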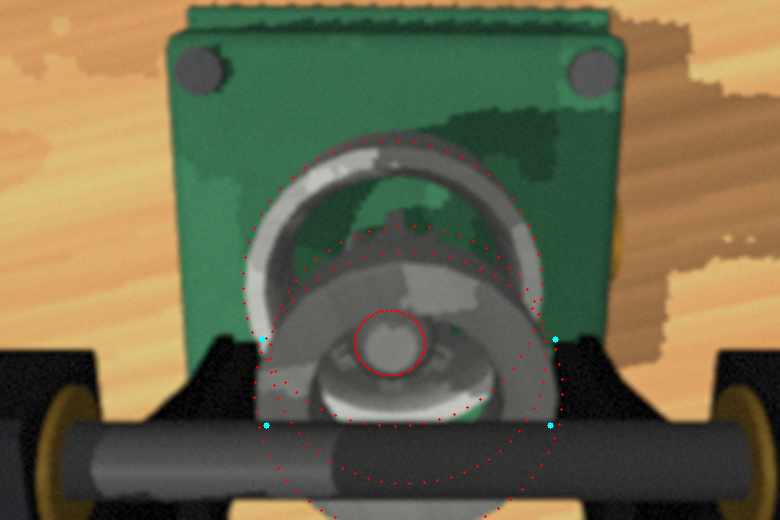

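View pics/o_s3.png

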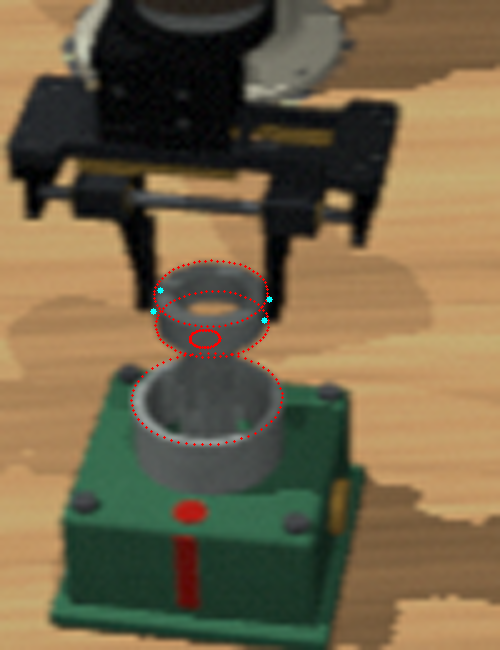

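View pics/o_t3.png

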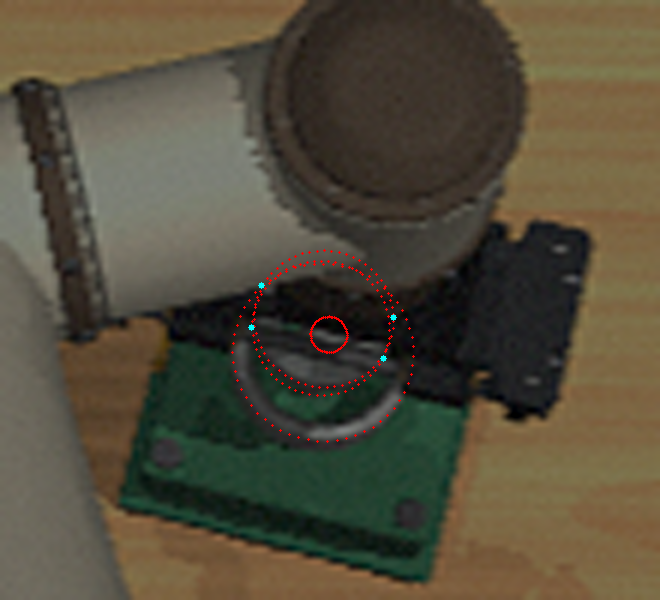

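```bash
python3 -m crank '[{"delta_rot":[0,0,0],"linear":[0,-0.0043,0],"gripper":50},{"delta_rot":[0,0,0],"linear":[0,0,0],"gripper":50},{"delta_rot":[0,0,0],"linear":[0,0,0.015],"gripper":50},{"delta_rot":[0,0,0],"linear":[0,0,0.02],"gripper":50},{"delta_rot":[0,0,0],"linear":[0,0,0.006],"gripper":50},{"delta_rot":[0,0,0],"linear":[0,0,0],"gripper":50}]'
python3 - <<'E'
from h import *
p=r.sense()["tcp_pos"];print(p)
C=[(.578,-.0225,.11,.041),(p[0],p[1],p[2]+.048,.03),(p[0],p[1],p[2]+.028,.03)]
ov("wrist",(160,100,460,300),2.6,"pics/o_w4.png",C,.04)
delta([.578,-.0225,.074],77)
E
```

```text
time_s: 8.75
tcp_pos: [0.5777, -0.0235, 0.0909]
ee_rot: [[-0.975, 0.223, -0.001], [0.223, 0.975, -0.0], [0.001, -0.001, -1.0]]
wrist_force: [-0.2, 0.3, -1.5]
gripper_width: 0.678
[ 0.5777 -0.0235  0.0909]
lin tool [0.0005 0.0009 0.0177] tcp [ 0.5783 -0.0235  0.0917]
jaw ang 77.10783569290544 tilt [ 0.0001 -0.0003 -1.    ] F [ 0.5285 -0.0467 -1.6231] g 0.6837394151248516 t 8.8
rotvec [-0.0002  0.0002  0.0019] lin in target axes [0.0005 0.0009 0.0177]
```

View pics/o_w4.png

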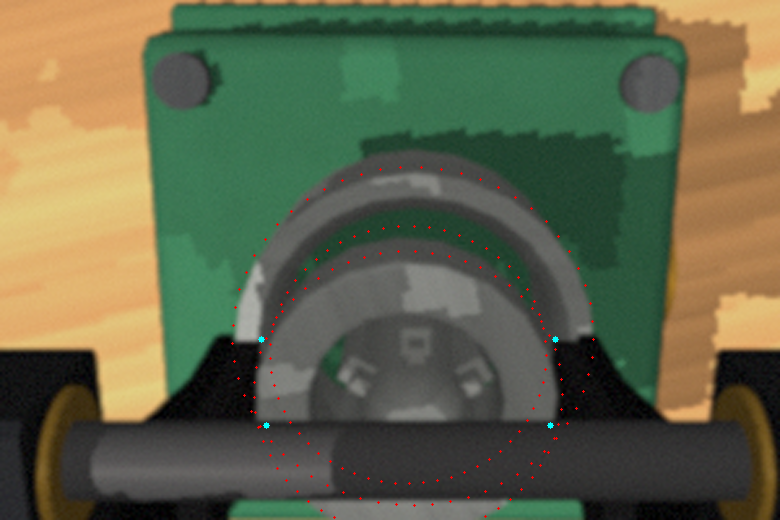

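```bash
python3 -m crank '[{"delta_rot":[0,0,0],"linear":[0,0.0013,0],"gripper":50},{"delta_rot":[0,0,0],"linear":[0,0,0.009],"gripper":50},{"delta_rot":[0,0,0],"linear":[0,0,0.008],"gripper":50},{"delta_rot":[0,0,0],"linear":[0,0,0],"gripper":50}]'
python3 - <<'E'
from h import *
p=r.sense()["tcp_pos"]
C=[(.578,-.0225,.11,.041),(p[0],p[1],p[2]+.048,.03)]
ov("wrist",(160,100,460,300),2.6,"pics/o_w5.png",C,.04);ov("scene",(250,120,350,250),5,"pics/o_s5.png",C,.04)
delta([.578,-.0225,.074],77)
E
```

```text
time_s: 9.3
tcp_pos: [0.5774, -0.0223, 0.0735]
ee_rot: [[-0.975, 0.223, -0.002], [0.223, 0.975, -0.0], [0.002, -0.001, -1.0]]
wrist_force: [0.3, -0.6, -0.9]
gripper_width: 0.68
lin tool [ 0.0002 -0.0003  0.0005] tcp [ 0.5783 -0.0222  0.0745]
jaw ang 77.10170444876277 tilt [-0.0003 -0.0003 -1.    ] F [-0.4542 -0.5667 -1.2175] g 0.682264690639347 t 9.4
rotvec [-0.0003 -0.0003  0.0018] lin in target axes [ 0.0002 -0.0003  0.0005]
```

View pics/o_w5.png

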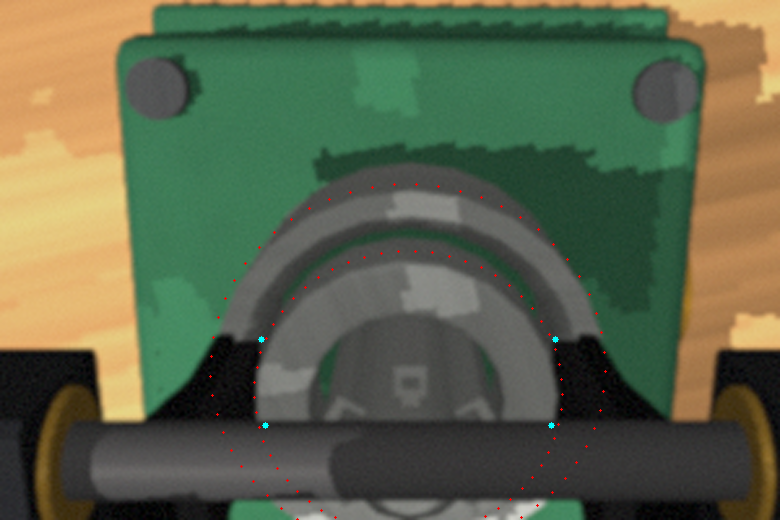

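View pics/o_s5.png

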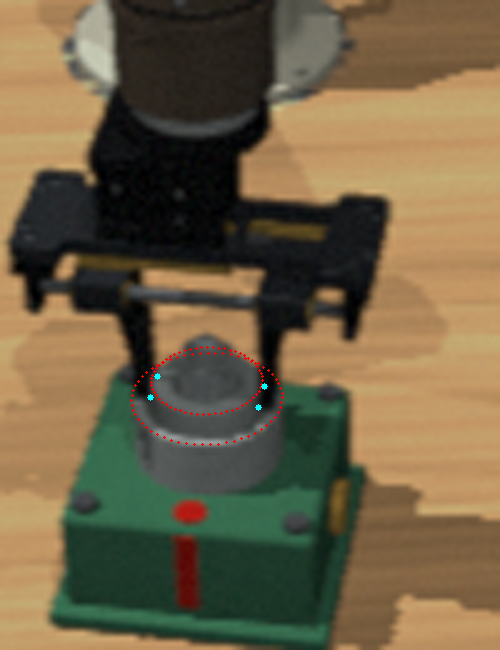

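```bash
python3 -m crank '[{"delta_rot":[0,0,0],"linear":[0,0.0005,0],"gripper":75},{"delta_rot":[0,0,0],"linear":[0,0,0],"gripper":80},{"delta_rot":[0,0,0],"linear":[0,0,0],"gripper":100},{"delta_rot":[0,0,0],"linear":[0,0,0],"gripper":100}]'
python3 - <<'E'
from h import *
C=[(.578,-.0225,.095,.03)]
ov("wrist",(160,100,460,300),2.6,"pics/o_w6.png",C,.04);ov("scene",(250,120,350,250),5,"pics/o_s6.png",C,.04)
E
```

```text
time_s: 9.9
tcp_pos: [0.5786, -0.0216, 0.0749]
ee_rot: [[-0.975, 0.223, 0.0], [0.223, 0.975, 0.0], [-0.0, 0.0, -1.0]]
wrist_force: [0.1, 0.3, -0.1]
gripper_width: 0.938
```

View pics/o_w6.png

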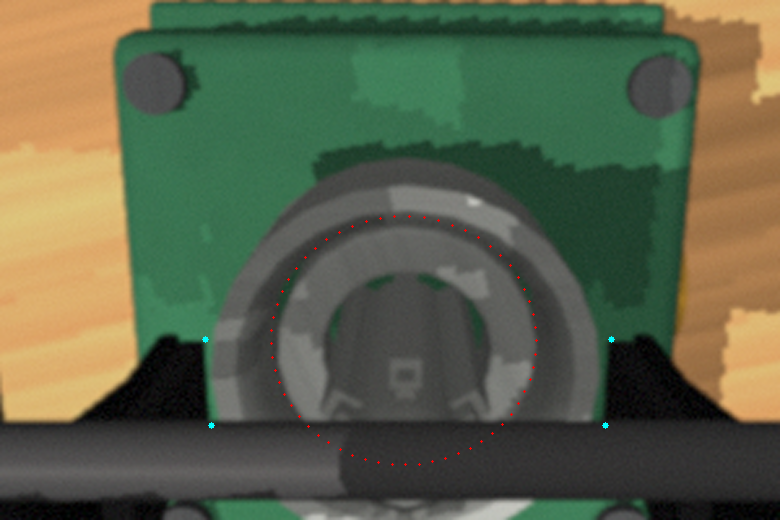

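View pics/o_s6.png

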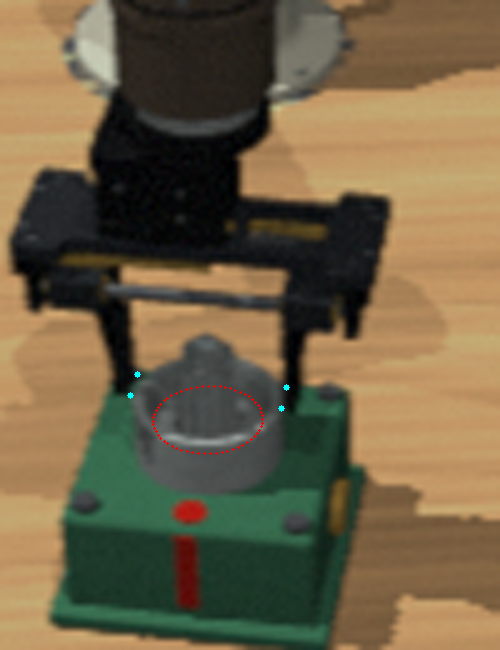

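```bash
python3 -m crank '[{"delta_rot":[0,0,0],"linear":[0,0,-0.04],"gripper":100},{"delta_rot":[0,0,0],"linear":[0.003,0.01,-0.04],"gripper":100},{"delta_rot":[0,0,0],"linear":[0.0235,0.058,0],"gripper":100},{"delta_rot":[0,0,0],"linear":[0.0235,0.058,0],"gripper":100},{"delta_rot":[0,0,0],"linear":[0.0235,0.058,0],"gripper":100},{"delta_rot":[0,0,0],"linear":[0.0235,0.058,0],"gripper":100},{"delta_rot":[0,0,0],"linear":[0.0235,0.058,0],"gripper":100},{"delta_rot":[0,0,0],"linear":[0.0235,0.058,0.03],"gripper":100},{"delta_rot":[0,0,0],"linear":[0.0235,0.058,0.04],"gripper":100},{"delta_rot":[0,0,0],"linear":[0,0,0],"gripper":100}]'
python3 - <<'E'
from h import *
C=[(.507,.4255,.02,.03)]
ov("wrist",(60,50,560,300),1.6,"pics/o_w7.png",C,.04)
delta([.507,.4255,-.029],77)
E
```

```text
time_s: 11.25
tcp_pos: [0.508, 0.4067, 0.0897]
ee_rot: [[-0.976, 0.22, -0.005], [0.22, 0.976, -0.005], [0.004, -0.006, -1.0]]
wrist_force: [0.1, -0.6, 0.5]
gripper_width: 0.997
lin tool [0.0064 0.0193 0.1207] tcp [0.5093 0.4057 0.0918]
jaw ang 77.2462648941226 tilt [-0.0024 -0.0032 -1.    ] F [-0.1126 -0.5955  1.1895] g 0.9971549475989414 t 11.3
rotvec [-0.0036 -0.0017  0.0043] lin in target axes [0.0067 0.0188 0.1208]
```

View pics/o_w7.png

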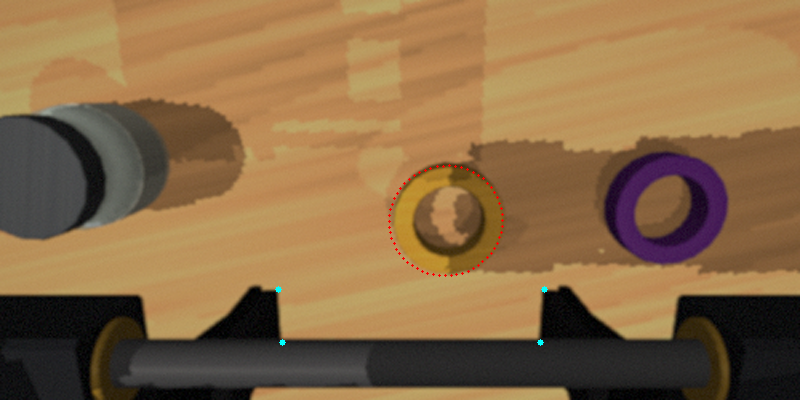

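```bash
python3 -m crank '[{"delta_rot":[0,0,0],"linear":[0.0065,0.0195,0.03],"gripper":100},{"delta_rot":[0,0,0],"linear":[0,0,0.045],"gripper":100},{"delta_rot":[0,0,0],"linear":[0,0,0.025],"gripper":100},{"delta_rot":[0,0,0],"linear":[0,0,0.01],"gripper":100},{"delta_rot":[0,0,0],"linear":[0,0,0],"gripper":100}]'
python3 - <<'E'
from h import *
delta([.507,.4257,-.029],77)
C=[(.507,.4255,.02,.03)]
ov("wrist",(160,100,460,300),2.6,"pics/o_w8.png",C,.04)
E
```

```text
time_s: 11.92
tcp_pos: [0.5094, 0.425, -0.0153]
ee_rot: [[-0.975, 0.224, 0.001], [0.224, 0.975, 0.0], [-0.001, 0.001, -1.0]]
wrist_force: [0.8, 0.3, -0.4]
gripper_width: 0.995
lin tool [0.0025 0.0002 0.0137] tcp [ 0.5094  0.425  -0.0153]
jaw ang 77.05465586190402 tilt [ 0.0007  0.0004 -1.    ] F [ 0.776   0.3368 -0.4327] g 0.9950079291184527 t 11.925
rotvec [0.0005 0.0006 0.001 ] lin in target axes [0.0025 0.0002 0.0137]
```

View pics/o_w8.png

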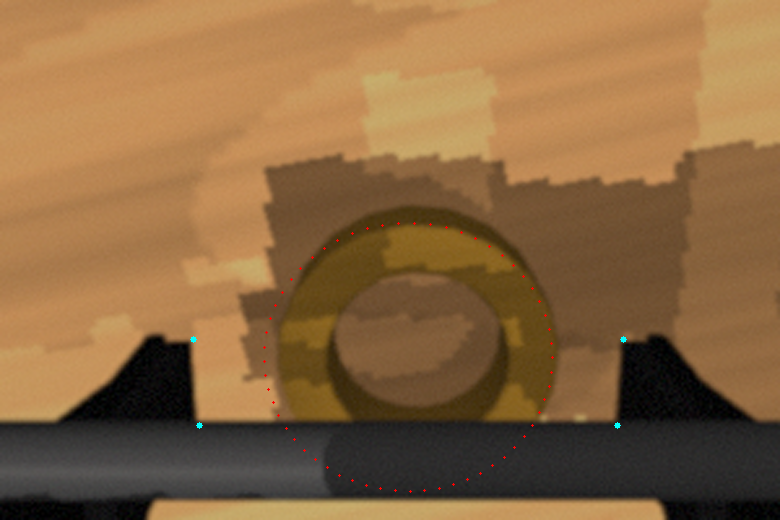

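```bash
python3 -m crank '[{"delta_rot":[0,0,0],"linear":[0.0025,0.001,0.01],"gripper":100},{"delta_rot":[0,0,0],"linear":[0,0,0.0035],"gripper":100},{"delta_rot":[0,0,0],"linear":[0,0,0],"gripper":70},{"delta_rot":[0,0,0],"linear":[0,0,0],"gripper":50},{"delta_rot":[0,0,0],"linear":[0,0,0],"gripper":50},{"delta_rot":[0,0,0],"linear":[0,0,0],"gripper":50},{"delta_rot":[0,0,0],"linear":[0,0,-0.02],"gripper":50}]'
python3 - <<'E'
from h import *
C=[]
ov("wrist",(160,100,460,300),2.6,"pics/o_w9.png",C,.04)
delta([.578,-.0222,.132],77)
E
```

```text
time_s: 12.85
tcp_pos: [0.5048, 0.4251, -0.0118]
ee_rot: [[-0.975, 0.224, -0.004], [0.224, 0.975, -0.004], [0.003, -0.005, -1.0]]
wrist_force: [-0.0, 0.0, -2.5]
gripper_width: 0.679
lin tool [-0.1696 -0.4222 -0.1399] tcp [ 0.5069  0.4272 -0.0076]
jaw ang 77.11878065691707 tilt [ 0.0011  0.0007 -1.    ] F [ 1.1594  0.6898 -0.5326] g 0.6818209951097066 t 12.9
rotvec [0.0009 0.0009 0.0021] lin in target axes [-0.1703 -0.4219 -0.1396]
```

View pics/o_w9.png

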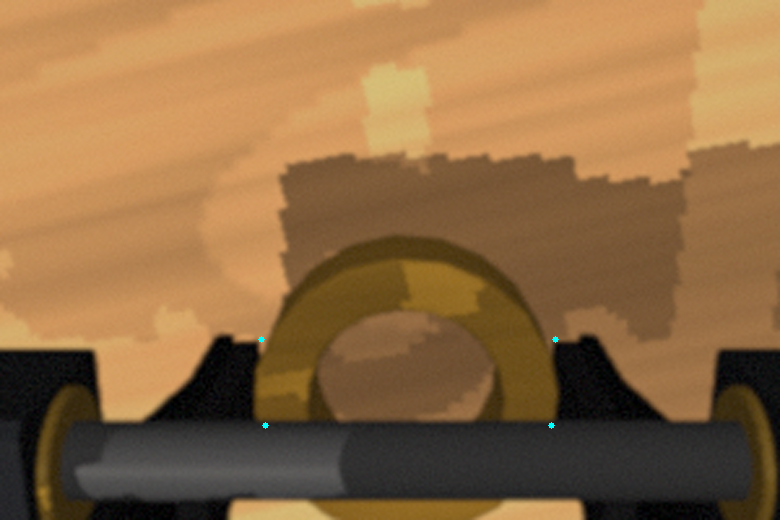

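```bash
python3 -m crank '[{"delta_rot":[0,0,0],"linear":[0,0,-0.05],"gripper":50},{"delta_rot":[0,0,0],"linear":[-0.01,-0.025,-0.055],"gripper":50},{"delta_rot":[0,0,0],"linear":[-0.022,-0.055,-0.035],"gripper":50},{"delta_rot":[0,0,0],"linear":[-0.023,-0.057,0],"gripper":50},{"delta_rot":[0,0,0],"linear":[-0.023,-0.057,0],"gripper":50},{"delta_rot":[0,0,0],"linear":[-0.023,-0.057,0],"gripper":50},{"delta_rot":[0,0,0],"linear":[-0.023,-0.057,0],"gripper":50},{"delta_rot":[0,0,0],"linear":[-0.023,-0.057,0],"gripper":50},{"delta_rot":[0,0,0],"linear":[-0.0185,-0.045,0],"gripper":50},{"delta_rot":[0,0,0],"linear":[0,0,0],"gripper":50}]'
python3 - <<'E'
from h import *
delta([.5785,-.0222,.092],77)
E
```

```text
time_s: 14.15
tcp_pos: [0.5748, -0.0076, 0.1263]
ee_rot: [[-0.974, 0.229, -0.002], [0.229, 0.974, -0.0], [0.002, -0.001, -1.0]]
wrist_force: [0.0, 0.0, -2.7]
gripper_width: 0.681
lin tool [-0.007  -0.0134  0.0343] tcp [ 0.5748 -0.0076  0.1263]
jaw ang 76.78717543174739 tilt [-0.0018 -0.0002 -1.    ] F [ 0.0047  0.0268 -2.7161] g 0.6807358249136789 t 14.15
rotvec [-0.0006 -0.0017 -0.0037] lin in target axes [-0.0069 -0.0134  0.0343]
```

```bash
python3 -m crank '[{"delta_rot":[0,0,0],"linear":[-0.0035,-0.0067,-0.008],"gripper":50},{"delta_rot":[0,0,0],"linear":[-0.0035,-0.0067,0],"gripper":50},{"delta_rot":[0,0,0],"linear":[0,0,0],"gripper":50},{"delta_rot":[0,0,0],"linear":[0,0,0],"gripper":50}]'
python3 - <<'E'
from h import *
delta([.5785,-.0222,.092],77)
E
```

```text
time_s: 14.65
tcp_pos: [0.579, -0.0183, 0.1351]
ee_rot: [[-0.975, 0.222, -0.0], [0.222, 0.975, 0.0], [0.0, 0.0, -1.0]]
wrist_force: [0.7, -0.9, -3.4]
gripper_width: 0.684
lin tool [-0.0003 -0.0039  0.0431] tcp [ 0.579  -0.0183  0.1351]
jaw ang 77.1453311827718 tilt [-0.0004  0.0001 -1.    ] F [ 0.7156 -0.8981 -3.4079] g 0.683509831294706 t 14.65
rotvec [ 0.     -0.0004  0.0025] lin in target axes [-0.0003 -0.0039  0.0431]
```

```bash
python3 -m crank '[{"delta_rot":[0,0,0],"linear":[0,-0.0039,0],"gripper":50},{"delta_rot":[0,0,0],"linear":[0,0,0],"gripper":50},{"delta_rot":[0,0,0],"linear":[0,0,0.02],"gripper":50},{"delta_rot":[0,0,0],"linear":[0,0,0.02],"gripper":50},{"delta_rot":[0,0,0],"linear":[0,0,0.004],"gripper":50},{"delta_rot":[0,0,0],"linear":[0,0,0],"gripper":50}]'
python3 - <<'E'
from h import *
ov("wrist",(160,100,460,300),2.6,"pics/o_w10.png",[(.578,-.0225,.11,.041)],.04)
delta([.5785,-.0222,.076],77)
E
```

```text
time_s: 15.4
tcp_pos: [0.5787, -0.0228, 0.0915]
ee_rot: [[-0.975, 0.223, 0.0], [0.223, 0.975, -0.0], [-0.0, -0.0, -1.0]]
wrist_force: [0.8, 0.9, -2.2]
gripper_width: 0.683
lin tool [0.0007 0.0004 0.016 ] tcp [ 0.5791 -0.0227  0.092 ]
jaw ang 77.11607530216445 tilt [ 0.0014 -0.     -1.    ] F [-0.2576 -0.5095 -2.3657] g 0.6794915802410482 t 15.45
rotvec [0.0003 0.0014 0.002 ] lin in target axes [0.0006 0.0004 0.016 ]
```

View pics/o_w10.png

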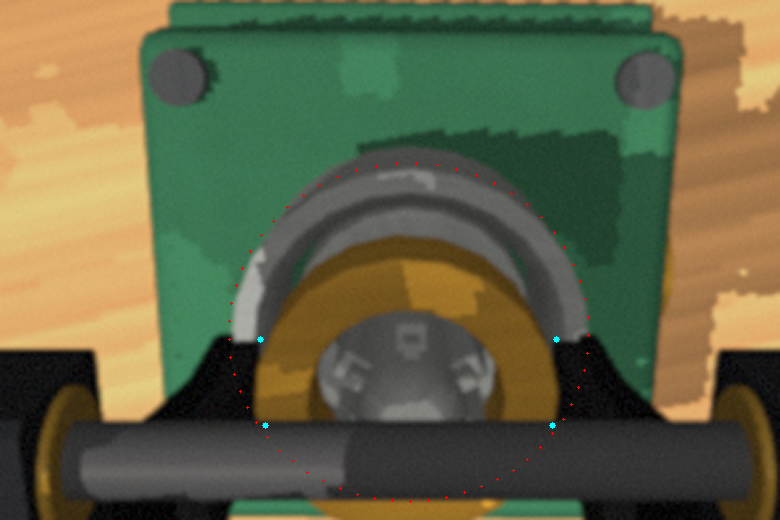

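```bash
python3 -m crank '[{"delta_rot":[0,0,0],"linear":[0.0003,0.0008,0],"gripper":50},{"delta_rot":[0,0,0],"linear":[0,0,0.009],"gripper":50},{"delta_rot":[0,0,0],"linear":[0,0,0.008],"gripper":50},{"delta_rot":[0,0,0],"linear":[0,0,0],"gripper":50},{"delta_rot":[0,0,0],"linear":[0,0,0],"gripper":75},{"delta_rot":[0,0,0],"linear":[0,0,0],"gripper":80},{"delta_rot":[0,0,0],"linear":[0,0,0],"gripper":100},{"delta_rot":[0,0,0],"linear":[0,0,0],"gripper":100},{"delta_rot":[0,0,0],"linear":[0,0,-0.02],"gripper":100}]'
python3 - <<'E'
from h import *
C=[(.578,-.0225,.115,.03)]
ov("wrist",(160,100,460,300),2.6,"pics/o_w11.png",C,.04);ov("scene",(250,120,350,250),5,"pics/o_s11.png",C,.04)
delta([.4263,-.2692,.0],78.5)
E
```

```text
time_s: 16.58
tcp_pos: [0.5769, -0.0221, 0.0931]
ee_rot: [[-0.975, 0.224, -0.004], [0.224, 0.975, -0.001], [0.003, -0.001, -1.0]]
wrist_force: [0.4, 0.4, 0.2]
gripper_width: 0.979
lin tool [ 0.0952 -0.2756  0.0956] tcp [ 0.58   -0.0218  0.0964]
jaw ang 77.13297908540598 tilt [ 0.0048  0.0003 -1.    ] F [0.2409 0.0004 0.046 ] g 0.9926104628054713 t 16.675
rotvec [ 0.0013  0.0046 -0.0239] lin in target axes [ 0.1013 -0.2731  0.0964]
```

View pics/o_w11.png

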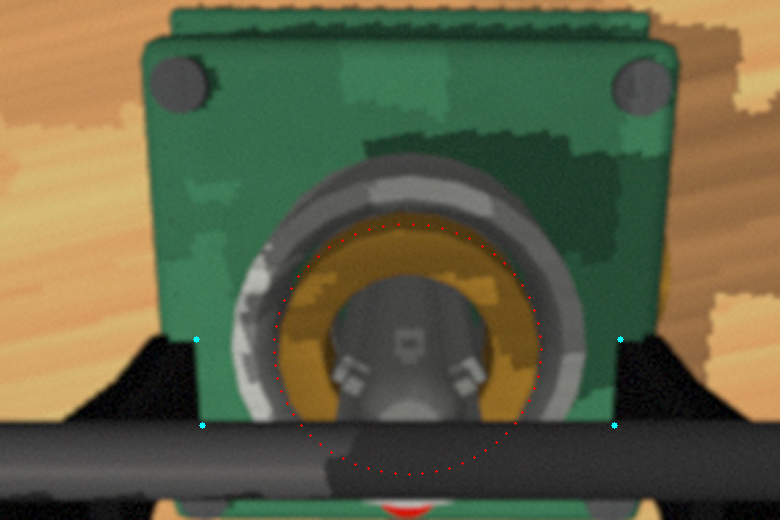

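View pics/o_s11.png

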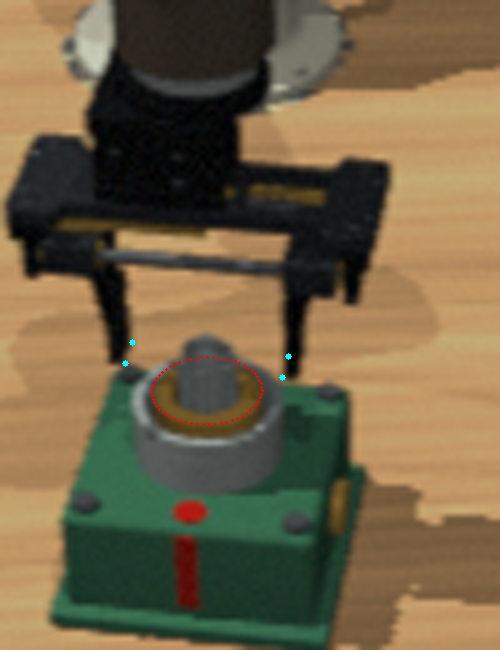

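```bash
python3 -m crank '[{"delta_rot":[0,0,0],"linear":[0,0,-0.055],"gripper":100},{"delta_rot":[0,0,0],"linear":[0.01,-0.03,-0.01],"gripper":100},{"delta_rot":[0,0,0],"linear":[0.02,-0.055,0],"gripper":100},{"delta_rot":[0,0,0],"linear":[0.02,-0.055,0],"gripper":100},{"delta_rot":[0,0,0],"linear":[0.02,-0.055,0],"gripper":100},{"delta_rot":[0,0,0],"linear":[0.02,-0.055,0.02],"gripper":100},{"delta_rot":[0,0,0],"linear":[0.005,-0.02,0.02],"gripper":100},{"delta_rot":[0,0,0],"linear":[0,0,0],"gripper":100},{"delta_rot":[0,0,0],"linear":[0,0,0],"gripper":100}]'
python3 - <<'E'
from h import *
c=capture("wrist");cv2.imwrite("pics/w12.png",c["img"])
delta([.4263,-.2692,-.034],78.5)
E
```

```text
time_s: 17.8
tcp_pos: [0.4261, -0.2638, 0.1196]
ee_rot: [[-0.975, 0.223, 0.001], [0.223, 0.975, -0.0], [-0.001, -0.0, -1.0]]
wrist_force: [0.1, -0.6, -0.1]
gripper_width: 0.995
lin tool [-0.0009 -0.0055  0.1539] tcp [ 0.4264 -0.2635  0.1199]
jaw ang 77.1591234750544 tilt [ 0.0015 -0.0005 -1.    ] F [ 0.3326 -0.0407  1.0542] g 1.000283084522582 t 17.85
rotvec [-0.0002  0.0016 -0.0234] lin in target axes [-0.001  -0.0056  0.1539]
```

View pics/w12.png

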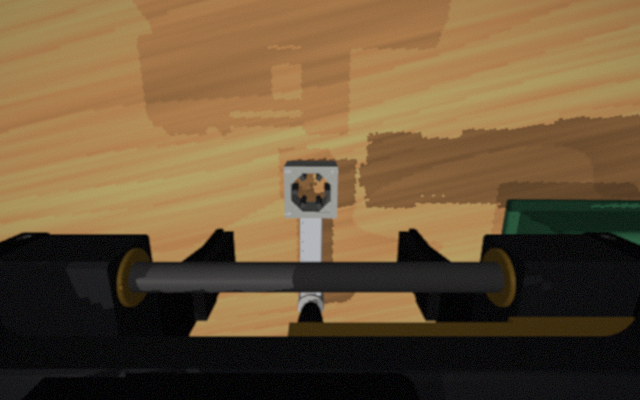

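```bash
python3 - <<'E'
from h import *
c=capture("wrist");cv2.imwrite("pics/w12c.png",cv2.resize(c["img"][145:345,230:390],None,fx=4,fy=3,interpolation=cv2.INTER_CUBIC)[:600])
c2=cv2.resize(c["img"][150:230,265:355],None,fx=7,fy=7,interpolation=cv2.INTER_CUBIC);cv2.imwrite("pics/w12d.png",c2)
E
```

```text
(no output)
```

View pics/w12d.png

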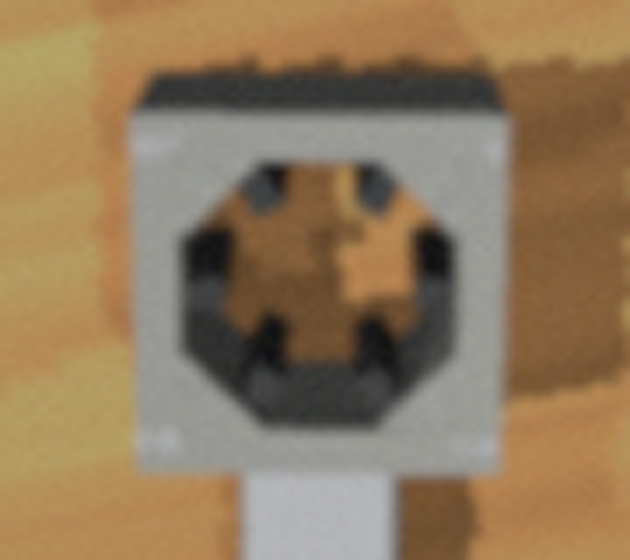

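```bash
python3 - <<'E'
from h import *
c=capture("wrist")
P=np.array([px(c,(u+.5)/7-.5+265,(v+.5)/7-.5+150,.034) for u,v in[(130,112),(510,112),(503,472),(135,472)]])
print(P,P.mean(0))
for a,b in[(0,1),(3,2)]:
  d=P[b]-P[a];print(np.hypot(*d[:2]),np.degrees(np.arctan2(d[1],d[0]))-90)
for a,b in[(0,3),(1,2)]:
  d=P[b]-P[a];print(np.hypot(*d[:2]),np.degrees(np.arctan2(d[1],d[0])))
delta([*P.mean(0)[:2],-.034],77.1)
E
```

```text
[[ 0.399  -0.2872  0.034 ]
 [ 0.4096 -0.2404  0.034 ]
 [ 0.4563 -0.2511  0.034 ]
 [ 0.4455 -0.2984  0.034 ]] [ 0.4276 -0.2693  0.034 ]
0.04792987841281265 -12.81724275803171
0.04846480766001851 -12.81363897317543
0.04791467794350834 -13.553747900218122
0.047907739458219516 -12.91408002065733
lin tool [-0.0022 -0.0056  0.154 ] tcp [ 0.4265 -0.2633  0.12  ]
jaw ang 77.18772410676664 tilt [ 0.0016 -0.0005 -1.    ] F [ 0.0538 -0.078  -0.5349] g 0.995461275845379 t 17.95
rotvec [-0.0001  0.0017  0.0015] lin in target axes [-0.0024 -0.0056  0.154 ]
```

```bash
python3 -m crank '[{"delta_rot":[0,0,0],"linear":[-0.010,-0.0056,0.04],"gripper":100},{"delta_rot":[0,0,0],"linear":[0,0,0.05],"gripper":100},{"delta_rot":[0,0,0],"linear":[0,0,0.04],"gripper":100},{"delta_rot":[0,0,0],"linear":[0,0,0.015],"gripper":100},{"delta_rot":[0,0,0],"linear":[0,0,0],"gripper":100},{"delta_rot":[0,0,0],"linear":[0,0,0],"gripper":100}]'
python3 - <<'E'
from h import *
ov("wrist",(160,100,460,300),2.6,"pics/o_w13.png",[(.4276,-.2693,.034,.017)],.04);ov("scene",(150,150,260,260),5,"pics/o_s13.png",[(.4276,-.2693,.034,.017)],.04)
delta([.4354,-.2711,-.035],77.1)
E
```

```text
time_s: 18.7
tcp_pos: [0.4355, -0.2719, -0.0241]
ee_rot: [[-0.975, 0.223, 0.003], [0.223, 0.975, -0.001], [-0.003, -0.0, -1.0]]
wrist_force: [-1.1, -0.3, -0.0]
gripper_width: 1.0
lin tool [0.0001 0.0008 0.0109] tcp [ 0.4352 -0.2719 -0.0241]
jaw ang 77.11970267195228 tilt [ 0.0034 -0.001  -1.    ] F [ 0.1553 -0.3034  0.1714] g 1.0009186900021019 t 18.8
rotvec [-0.0002  0.0036  0.0003] lin in target axes [0.     0.0008 0.0109]
```

View pics/o_w13.png

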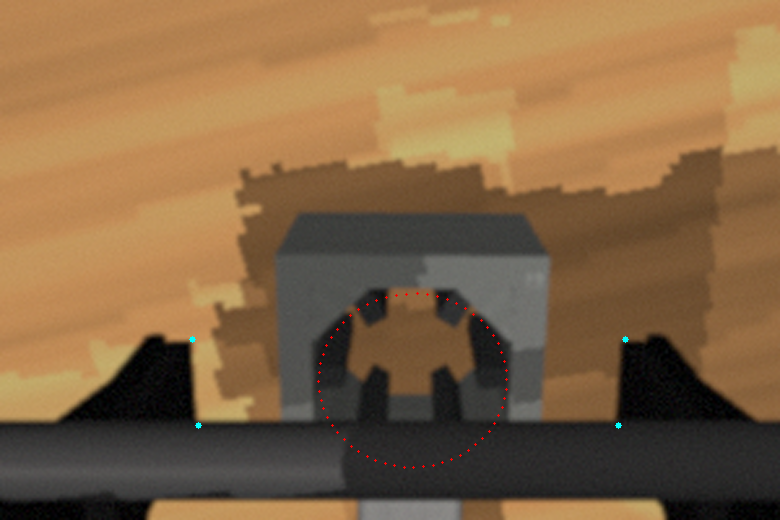

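View pics/o_s13.png

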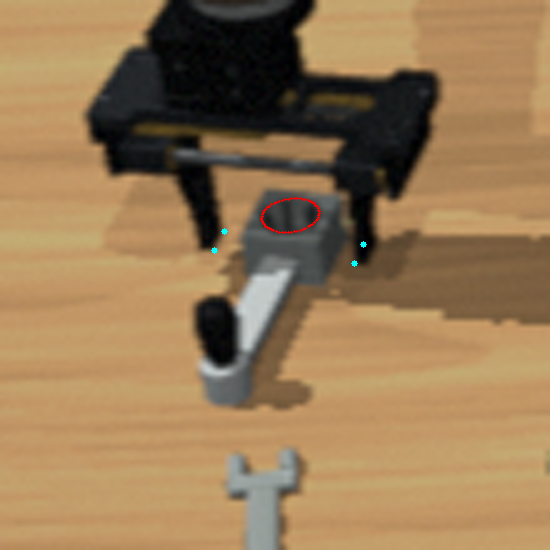

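```bash
python3 -m crank '[{"delta_rot":[0,0,0],"linear":[0,0.0006,0.006],"gripper":100},{"delta_rot":[0,0,0],"linear":[0,0,0.005],"gripper":100},{"delta_rot":[0,0,0],"linear":[0,0,0],"gripper":70},{"delta_rot":[0,0,0],"linear":[0,0,0],"gripper":35},{"delta_rot":[0,0,0],"linear":[0,0,0],"gripper":35},{"delta_rot":[0,0,0],"linear":[0,0,0],"gripper":35},{"delta_rot":[0,0,0],"linear":[0,0,0],"gripper":35},{"delta_rot":[0,0,0],"linear":[0,0,0],"gripper":35}]'
```

```text
time_s: 19.8
tcp_pos: [0.434, -0.2709, -0.0367]
ee_rot: [[-0.975, 0.223, 0.0], [0.223, 0.975, 0.0], [-0.0, 0.0, -1.0]]
wrist_force: [0.4, 0.1, 0.2]
gripper_width: 0.551
```

Gripped at 0.551, which is 48 mm. Now a small lift to check for droop.

```bash
python3 -m crank '[{"delta_rot":[0,0,0],"linear":[0,0,-0.02],"gripper":35},{"delta_rot":[0,0,0],"linear":[0,0,-0.05],"gripper":35},{"delta_rot":[0,0,0],"linear":[0,0,-0.05],"gripper":35},{"delta_rot":[0,0,0],"linear":[0,0,-0.05],"gripper":35},{"delta_rot":[0,0,0],"linear":[0,0,-0.03],"gripper":35},{"delta_rot":[0,0,0],"linear":[0,0,0],"gripper":35},{"delta_rot":[0,0,0],"linear":[0,0,0],"gripper":35}]'
python3 - <<'E'
from h import *
s=r.sense();R=s["ee_rot"];p=s["tcp_pos"]
# predicted level lever: hub at tool x=+.008 behind; underside at reported z +.0365
h=np.array([p[0],p[1],0])+.008*R[:,0];d=-R[:,0]
print(p,s["gripper_width"],s["wrist_force"],s["moment"])
zb=p[2]+.0367
P=[[*(h+d*.125)[:2],zb+.068],[*(h+d*.125)[:2],zb+.024],[*(h)[:2],zb+.034]]
ov("scene",(130,60,290,200),4,"pics/o_s14.png",[(h[0],h[1],zb+.034,.017)],.04,P)
ov("wrist",(160,100,460,300),2.6,"pics/o_w14.png",[(h[0],h[1],zb+.034,.017)],.04)
ov("top",(380,150,510,280),4.5,"pics/o_t14.png",[(h[0],h[1],zb+.034,.017)],.04,P)
E
```

```text
time_s: 20.68
tcp_pos: [0.4321, -0.2701, 0.1608]
ee_rot: [[-0.975, 0.224, -0.004], [0.224, 0.975, 0.002], [0.005, 0.001, -1.0]]
wrist_force: [-0.1, -0.0, -5.1]
gripper_width: 0.55
[ 0.4321 -0.2701  0.1608] 0.5503338972214314 [-0.0724 -0.0055 -5.0681] [-0.0271  0.0558  0.0619]
```

View pics/o_s14.png

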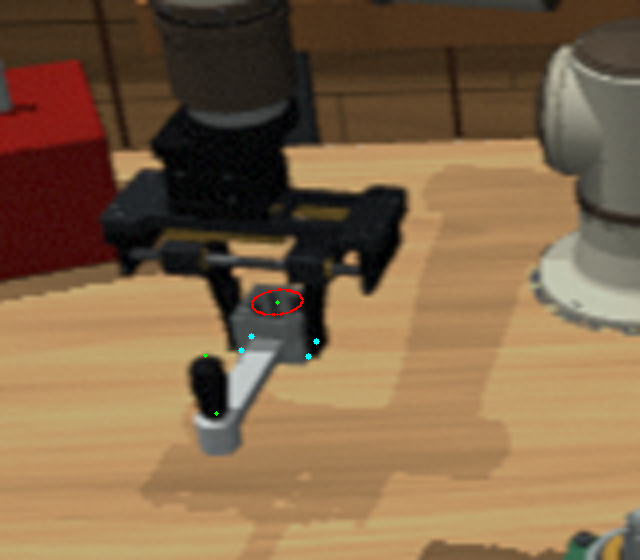

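View pics/o_w14.png

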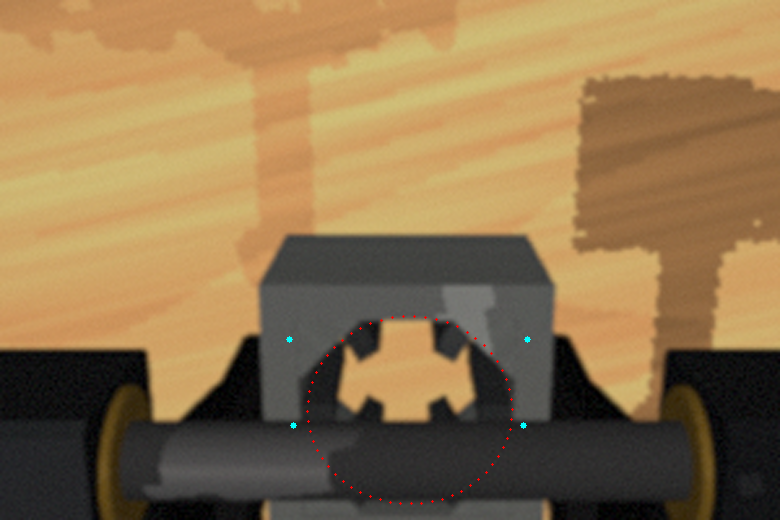

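View pics/o_t14.png

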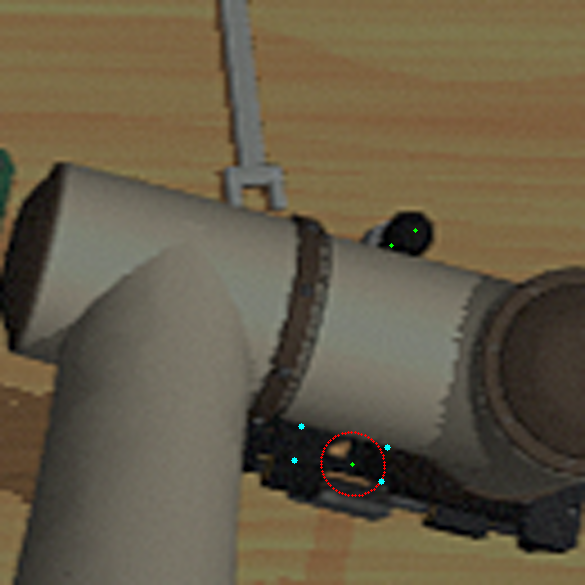

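```bash
python3 - <<'E'
from h import *
w=capture("wrist");s=r.sense();R=s["ee_rot"];p=s["tcp_pos"];zb=p[2]+.0367
print(p)
for off in(.004,.006,.008,.010,.012):
    h=p+off*R[:,0]; q=h+R[:,0]*.024; q[2]=zb+.034
    print(off,(proj(w,q)+.5-[160,100])*2.6)
d=np.array([np.cos(np.radians(-13)),np.sin(np.radians(-13)),0])
delta(np.array([.5782,-.0222,.16])+.008*d,77.1)
E
```

```text
[ 0.433  -0.2706  0.1614]
0.004 [409.0593 301.3947]
0.006 [409.0675 289.4839]
0.008 [409.0757 277.4816]
0.01 [409.084  265.3868]
0.012 [409.0924 253.1982]
lin tool [-0.094   0.2746  0.0011] tcp [ 0.433  -0.2706  0.1614]
jaw ang 77.08924695841178 tilt [-0.0036  0.0012 -1.    ] F [-0.8391 -0.471  -4.1123] g 0.5485398106638224 t 20.875
rotvec [ 0.0004 -0.0038 -0.0002] lin in target axes [-0.0941  0.2746  0.0014]
```

```bash
python3 -m crank '[{"delta_rot":[0,0,0],"linear":[-0.01,0.03,0],"gripper":35},{"delta_rot":[0,0,0],"linear":[-0.018,0.052,0],"gripper":35},{"delta_rot":[0,0,0],"linear":[-0.018,0.052,0],"gripper":35},{"delta_rot":[0,0,0],"linear":[-0.018,0.052,0],"gripper":35},{"delta_rot":[0,0,0],"linear":[-0.018,0.052,0],"gripper":35},{"delta_rot":[0,0,0],"linear":[-0.011,0.033,0],"gripper":35},{"delta_rot":[0,0,0],"linear":[0,0,0],"gripper":35},{"delta_rot":[0,0,0],"linear":[0,0,0],"gripper":35},{"delta_rot":[0,0,0],"linear":[0,0,0],"gripper":35}]'
python3 - <<'E'
from h import *
d=np.array([np.cos(np.radians(-13)),np.sin(np.radians(-13)),0])
delta(np.array([.5782,-.0222,.14])+.007*d,77.1)
E
```

```text
time_s: 22.0
tcp_pos: [0.5845, -0.0285, 0.1629]
ee_rot: [[-0.974, 0.224, -0.001], [0.224, 0.974, -0.0], [0.001, -0.0, -1.0]]
wrist_force: [0.1, -0.1, -4.0]
gripper_width: 0.548
lin tool [0.0005 0.0047 0.0229] tcp [ 0.5845 -0.0285  0.1629]
jaw ang 77.03126617261702 tilt [-0.0009 -0.0002 -1.    ] F [ 0.1042 -0.0548 -4.0268] g 0.5478728162940336 t 22.0
rotvec [-0.0004 -0.0009 -0.0012] lin in target axes [0.0005 0.0047 0.0229]
```

```bash
python3 -m crank '[{"delta_rot":[0,0,0],"linear":[0.0005,0.0047,0.02],"gripper":35},{"delta_rot":[0,0,0],"linear":[0,0,0.017],"gripper":35},{"delta_rot":[0,0,0],"linear":[0,0,0],"gripper":35},{"delta_rot":[0,0,0],"linear":[0,0,0],"gripper":35}]'
python3 - <<'E'
from h import *
s=r.sense();p=s["tcp_pos"];R=s["ee_rot"];h=p+.007*R[:,0];zb=p[2]+.0367
C=[(.5782,-.0222,.15,.008),(.5782,-.0222,.11,.041),(h[0],h[1],zb+.034,.017),(h[0],h[1],zb,.017)]
ov("wrist",(190,120,440,320),3.2,"pics/o_w15.png",C,.04);ov("scene",(230,110,340,240),5,"pics/o_s15.png",C,.04)
d=np.array([np.cos(np.radians(-13)),np.sin(np.radians(-13)),0])
delta(np.array([.5782,-.0222,.14])+.007*d,77.1)
E
```

```text
time_s: 22.5
tcp_pos: [0.5862, -0.0235, 0.1272]
ee_rot: [[-0.975, 0.224, 0.002], [0.224, 0.975, -0.0], [-0.002, 0.0, -1.0]]
wrist_force: [0.4, -0.4, -3.6]
gripper_width: 0.553
lin tool [ 0.0012 -0.0009 -0.0126] tcp [ 0.5864 -0.0232  0.1274]
jaw ang 77.07935119268504 tilt [ 0.0021  0.0002 -1.    ] F [ 0.0853 -0.3751 -3.5424] g 0.5465196895375011 t 22.6
rotvec [ 0.0007  0.002  -0.0004] lin in target axes [ 0.0012 -0.0009 -0.0126]
```

View pics/o_w15.png

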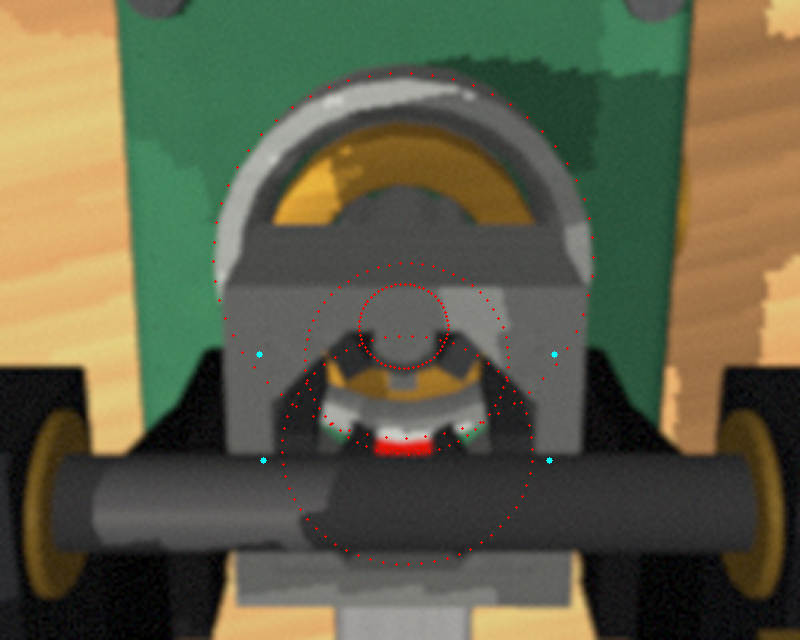

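View pics/o_s15.png

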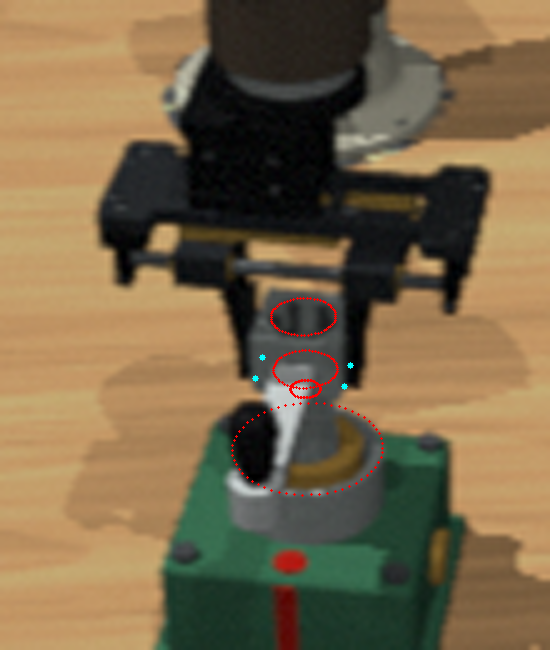

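```bash
python3 -m crank '[{"delta_rot":[0,0,0],"linear":[0,-0.0003,0.01],"gripper":35},{"delta_rot":[0,0,0],"linear":[0,0,0.007],"gripper":35},{"delta_rot":[0,0,0],"linear":[0,0,0],"gripper":35},{"delta_rot":[0,0,0],"linear":[0,0,0.003],"gripper":35},{"delta_rot":[0,0,0],"linear":[0,0,0],"gripper":35}]'
python3 - <<'E'
from h import *
s=r.sense();p=s["tcp_pos"];R=s["ee_rot"];h=p+.007*R[:,0];zb=p[2]+.0367;print("zb",zb,s["moment"])
C=[(.5782,-.0222,.11,.041)]
ov("wrist",(190,120,440,320),3.2,"pics/o_w16.png",C,.04)
d=np.array([np.cos(np.radians(-13)),np.sin(np.radians(-13)),0])
delta(np.array([.5782,-.0222,.14])+.007*d,77.1)
E
```

```text
time_s: 23.22
tcp_pos: [0.5855, -0.0232, 0.1061]
ee_rot: [[-0.975, 0.223, -0.0], [0.223, 0.975, -0.0], [0.0, -0.0, -1.0]]
wrist_force: [0.4, 0.4, -4.0]
gripper_width: 0.548
zb 0.14276333177916412 [-0.0596 -0.0096 -0.0084]
lin tool [ 0.0005 -0.0007 -0.0337] tcp [ 0.5857 -0.0232  0.1063]
jaw ang 77.09979934153509 tilt [ 0. -0. -1.] F [ 0.2418 -0.2818 -4.4317] g 0.549674321573525 t 23.275
rotvec [-0.  0. -0.] lin in target axes [ 0.0005 -0.0007 -0.0337]
```

View pics/o_w16.png

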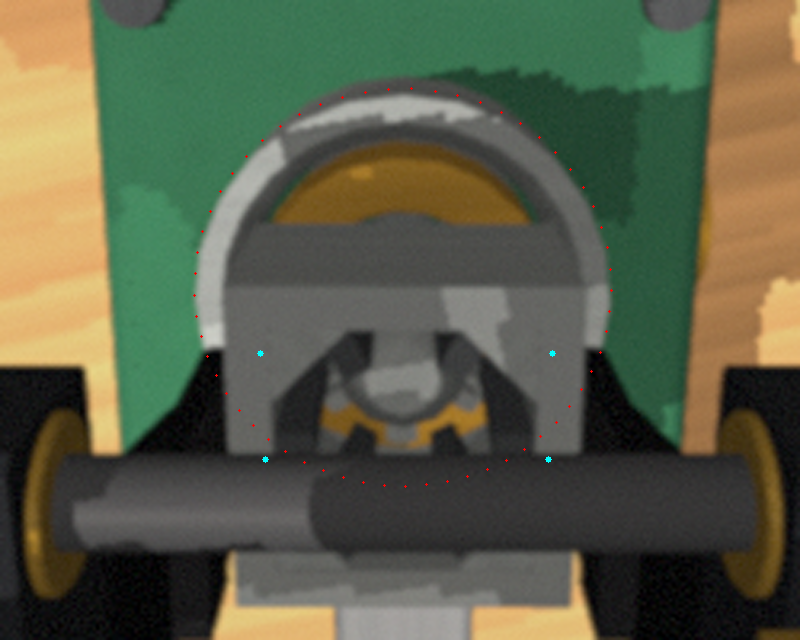

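```bash
python3 -m crank '[{"delta_rot":[0,0,0],"linear":[0.0003,-0.0007,0],"gripper":35},{"delta_rot":[0,0,0],"linear":[0,0,0.003],"gripper":35},{"delta_rot":[0,0,0],"linear":[0,0,0.003],"gripper":35},{"delta_rot":[0,0,0],"linear":[0,0,0],"gripper":35}]'
python3 - <<'E'
from h import *
s=r.sense();p=s["tcp_pos"];R=s["ee_rot"];print("zb",p[2]+.0367,s["moment"])
d=np.array([np.cos(np.radians(-13)),np.sin(np.radians(-13)),0])
delta(np.array([.5782,-.0222,.0783])+.007*d,77.1)
E
```

```text
time_s: 23.78
tcp_pos: [0.5848, -0.0239, 0.0998]
ee_rot: [[-0.975, 0.223, -0.001], [0.223, 0.975, -0.0], [0.001, -0.0, -1.0]]
wrist_force: [-0.7, -0.0, -4.3]
gripper_width: 0.55
zb 0.13650120647798675 [-0.0845 -0.0296 -0.0255]
lin tool [-0.0002  0.0001  0.0215] tcp [ 0.5848 -0.0239  0.0998]
jaw ang 77.09175061764014 tilt [-0.0009 -0.0001 -1.    ] F [-0.6782 -0.0244 -4.2877] g 0.550233505882027 t 23.775
rotvec [-0.0003 -0.0009 -0.0001] lin in target axes [-0.0002  0.0001  0.0215]
```

```bash
python3 -m crank '[{"delta_rot":[0,0,0],"linear":[0,0,0.004],"gripper":35},{"delta_rot":[0,0,0],"linear":[0,0,0.004],"gripper":35},{"delta_rot":[0,0,0],"linear":[0,0,0],"gripper":35}]'
python3 - <<'E'
from h import *
s=r.sense();p=s["tcp_pos"];print("zb",p[2]+.0367,s["wrist_force"],s["moment"])
ov("wrist",(190,120,440,320),3.2,"pics/o_w17.png",[(.5782,-.0222,.11,.041)],.04)
E
```

```text
time_s: 24.15
tcp_pos: [0.5848, -0.0239, 0.0917]
ee_rot: [[-0.975, 0.223, -0.001], [0.223, 0.975, -0.0], [0.001, -0.0, -1.0]]
wrist_force: [-0.3, 0.1, -4.4]
gripper_width: 0.55
zb 0.1283786670741752 [-0.3356  0.0819 -4.4016] [-0.0143  0.0091  0.0216]
```

View pics/o_w17.png

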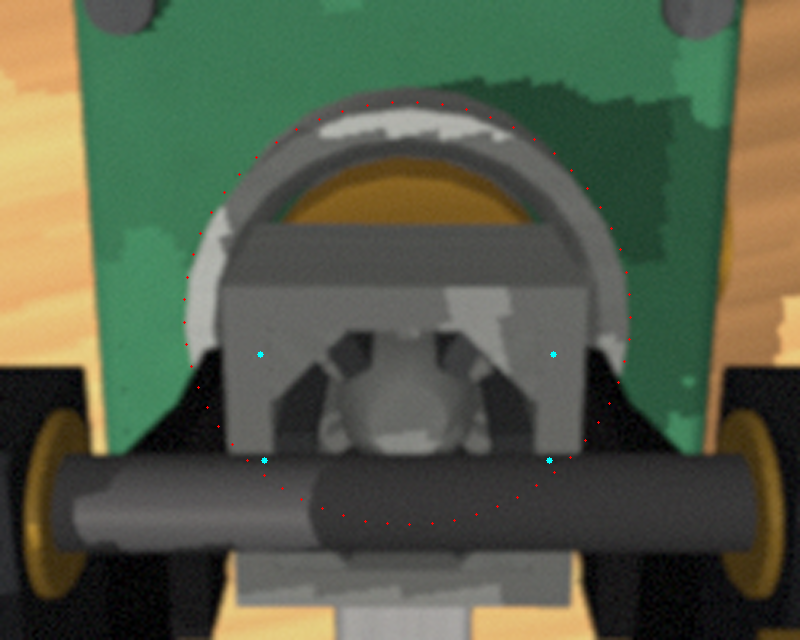

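```bash
python3 -m crank '[{"delta_rot":[0,0,0],"linear":[0,0,0.004],"gripper":35},{"delta_rot":[0,0,0],"linear":[0,0,0.004],"gripper":35},{"delta_rot":[0,0,0],"linear":[0,0,0.002],"gripper":35},{"delta_rot":[0,0,0],"linear":[0,0,0],"gripper":35}]'
```

```text
time_s: 24.7
tcp_pos: [0.585, -0.0239, 0.082]
ee_rot: [[-0.975, 0.223, -0.001], [0.223, 0.975, -0.0], [0.0, -0.0, -1.0]]
wrist_force: [0.3, -0.3, -4.8]
gripper_width: 0.548
```

```bash
python3 -m crank '[{"delta_rot":[0,0,0],"linear":[0,0,0.0015],"gripper":35},{"delta_rot":[0,0,0],"linear":[0,0,0],"gripper":35}]'
```

```text
time_s: 24.95
tcp_pos: [0.5851, -0.0238, 0.0807]
ee_rot: [[-0.975, 0.223, -0.0], [0.223, 0.975, -0.0], [0.0, -0.0, -1.0]]
wrist_force: [-0.5, 0.4, -4.0]
gripper_width: 0.547
```

zb is about 0.117, with 2 mm left. I'll keep stepping to contact.

```bash
python3 -m crank '[{"delta_rot":[0,0,0],"linear":[0,0,0.0015],"gripper":35},{"delta_rot":[0,0,0],"linear":[0,0,0],"gripper":35}]'
```

```text
time_s: 25.2
tcp_pos: [0.5851, -0.0238, 0.0791]
ee_rot: [[-0.975, 0.223, -0.0], [0.223, 0.975, -0.0], [0.0, -0.0, -1.0]]
wrist_force: [-0.1, 0.3, -3.7]
gripper_width: 0.545
```

```bash
python3 -m crank '[{"delta_rot":[0,0,0],"linear":[0,0,0.001],"gripper":35},{"delta_rot":[0,0,0],"linear":[0,0,0],"gripper":35}]'
```

```text
time_s: 25.45
tcp_pos: [0.5853, -0.0238, 0.0784]
ee_rot: [[-0.975, 0.223, 0.0], [0.223, 0.975, -0.0], [-0.0, 0.0, -1.0]]
wrist_force: [0.0, -0.9, -3.3]
gripper_width: 0.55
```

```bash
python3 -m crank '[{"delta_rot":[0,0,0],"linear":[0,0,0.001],"gripper":35},{"delta_rot":[0,0,0],"linear":[0,0,0],"gripper":35}]'
```

```text
time_s: 25.7
tcp_pos: [0.5854, -0.0238, 0.0783]
ee_rot: [[-0.975, 0.223, 0.001], [0.223, 0.975, -0.0], [-0.001, 0.0, -1.0]]
wrist_force: [-1.1, 1.3, 3.7]
gripper_width: 0.552
```

Contact came at zb = 0.0783 + 0.0367 = 0.115 m, exactly the home height. I'll release and back off.

```bash
python3 -m crank '[{"delta_rot":[0,0,0],"linear":[0,0,-0.0005],"gripper":60},{"delta_rot":[0,0,0],"linear":[0,0,0],"gripper":70},{"delta_rot":[0,0,0],"linear":[0,0,0],"gripper":100},{"delta_rot":[0,0,0],"linear":[0,0,0],"gripper":100},{"delta_rot":[0,0,0],"linear":[0,0,-0.02],"gripper":100},{"delta_rot":[0,0,0],"linear":[0,0,-0.05],"gripper":100},{"delta_rot":[0,0,0],"linear":[0.02,0,-0.05],"gripper":100},{"delta_rot":[0,0,0],"linear":[0.06,0,-0.01],"gripper":100},{"delta_rot":[0,0,0],"linear":[0,0,0],"gripper":100},{"delta_rot":[0,0,0],"linear":[0,0,0],"gripper":100}]'
python3 - <<'E'
from h import *
d=np.array([np.cos(np.radians(-13.2)),np.sin(np.radians(-13.2)),0]);S=np.array([.5782,-.0222,0])
pts=[S+[0,0,.149],S+.125*d+[0,0,.183],S+.125*d+[0,0,.139]]
n=np.array([-d[1],d[0],0])
pts+=[S+.024*(a*d+b*n)+[0,0,.149] for a in(-1,1) for b in(-1,1)]
ov("wrist",(100,60,500,360),2,"pics/o_w18.png",[],0,pts);ov("scene",(220,130,350,260),4.6,"pics/o_s18.png",[],0,pts)
ov("top",(300,130,420,250),5,"pics/o_t18.png",[],0,pts)
c=capture("top");cv2.imwrite("pics/t18.png",c["img"])
E
```

```text
time_s: 26.95
tcp_pos: [0.5075, -0.0059, 0.2082]
ee_rot: [[-0.975, 0.223, 0.001], [0.223, 0.975, 0.0], [-0.001, 0.0, -1.0]]
wrist_force: [0.5, -0.2, -0.0]
gripper_width: 0.997
```

View pics/o_w18.png

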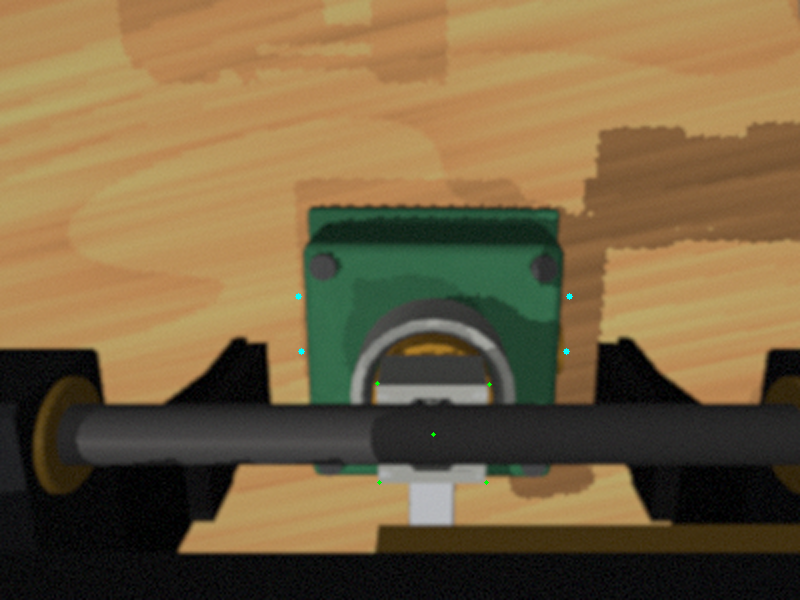

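View pics/o_s18.png

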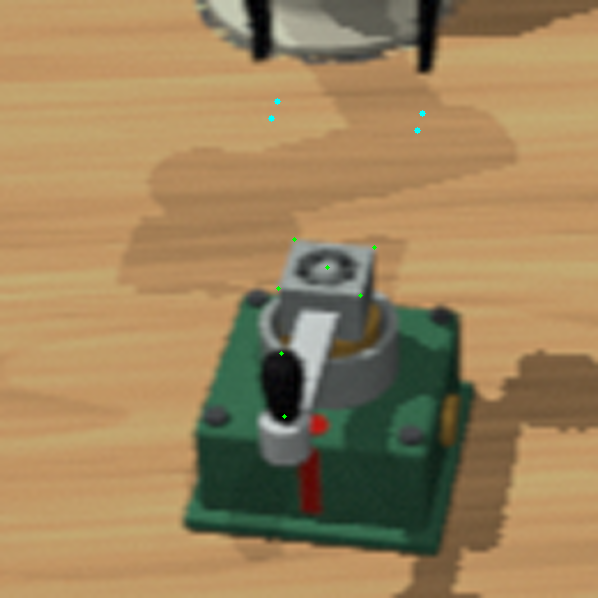

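View pics/t18.png

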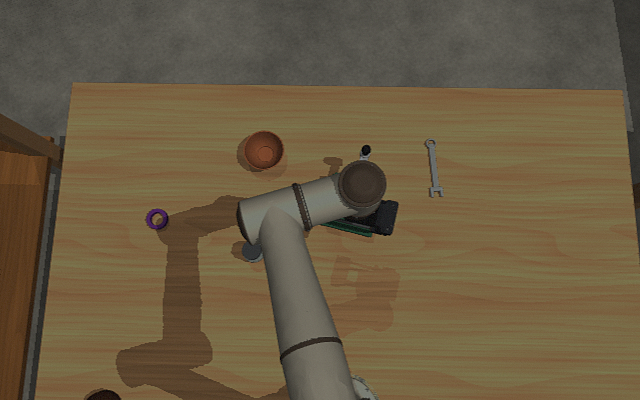

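```bash
python3 - <<'E'
from station import workorder,r
print(r.sense()["time_s"],r.sense()["wrist_force"]);print(workorder.finish_job())
E
```

```text
27.15 [ 0.17159598 -0.22153643 -0.51418185]
the job is handed in; nothing more can be done
None
```

The job is done and handed in at about 27 s of the 72 s allowed. I dropped the steel ring into the collar first, then the brass one on top. I then slid the crank lever home over the splines, knob up and on the red-dot side, let go and backed the gripper off.

**What the last checks showed:**
- **Seating:** the lever met contact with its underside at 0.115 m, the home height. Before release, the force reading changed by only about 7 N.
- **Position:** in the last scene picture the hub corners and knob lie within about 1 pixel (2–3 mm) of where a level, home lever should be.
- **Lever heading:** it lay at about -13.0° and the gearbox at about -13.5°, so no real turn was needed before sliding it on.
- **Bystanders:** the jar, bowl and wrench, and the purple look-alike ring, show at their old pixels.

**What failed or disagreed:**
- **Fingertip position:** the real fingertips sit about 40 mm short of the reported TCP. My first grasp of the steel ring therefore closed on nothing. I measured the offset in two cameras and used it from then on.
- **Gripping the lever:** I gripped the hub about 7 mm off-centre towards the arm, on purpose, to limit droop. I allowed for this when placing it.
- **Seeing the rings:** I saw each ring lying flat inside the collar after its drop. The finished column under the lever is judged only from the contact height.

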